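Set washed spice shakers to drain

ROBOT

A 6-joint arm with a two-finger parallel gripper is mounted at the origin on the work surface. World frame = base frame: x ahead of the robot, y to its left, z up, the work surface at z = 0. Lengths are in m, angles in rad, forces in N, time in s.
With the tool pointing down it reaches from about 0.25 to 0.85 m from the base axis. Payload 12.5 kg.
Tool frame: the origin (TCP) lies on the centre line of the jaws, within the pads' length; the fingertips stand 25 mm ahead of it and the grasp point (between the pads) lies 6 mm ahead of it; z points along the fingers, y is the line along which they close (so a half turn about z gives the same grasp; the last joint's range is limited). The gripper opens to 93 mm and grips with 3 to 60 N. Pads are 15 mm wide; open, the fingers measure 128 mm over their backs; the gripper's body (75 mm by 188 mm) begins 65 mm behind the grasp point.
Start: joints at [-1.321, 0.351, 1.652, -0, 1.139, -0.085], TCP at [0.181, -0.519, 0.244] pointing down, gripper open.
Joint ranges: [-2.75, 2.75], [-0.79, 2.1], [0.01, 2.65], [-1.57, 4.71], [0.07, 3.14], [-2.87, 2.87]. Speed limits (rad/s): [2.22, 2.22, 2.79, 3.14, 3.14, 3.14].

INTERFACE

Orientations are given as a unit quaternion [x, y, z, w].
In Python, from rig import bot, cams, hand_in gives the robot as it stands. The module is installed in compiled form; this text tells all that it offers.
- The arm moves only by the tool jog_arm, never from a script. Its argument "increments" is a list that holds one entry, the list of rows, each a list of 4 numbers: the shift along the tool's x, y, z in m, then the turn about the tool's z in degrees. In form: [[[dx, dy, dz, twist], ...]]. A call has exactly 8 rows; each row is the pose to reach, as a shift and turn from the pose commanded when the call began, along the tool's axes at that moment; what a row does not reach only later rows make up. A row lasts 1/12 s, in which the tool goes at most 41.7 mm and 7.16 degrees, less where a joint would pass 70% of its speed; a pose out of reach is approached as far as the arm can. A call with a gripper value outside its range is refused whole. "fingers" is the opening, from 0 (shut) to 1 (fully open), set as the call begins (left out, the last holds). The fingers move at their own pace and stop on an object; "grip_force" is the grip in N (left out, the last holds). Time passes only in rows, so rows that repeat a pose let the fingers close, or fill a call up. It gives the time, the measured TCP pose, the force, the opening and the grip force at its end, in the units of the state.
- bot.get_obs(): the state, without advancing time (a new reading comes with each control period).
- cams.read_camera(name): name is "scene" or "top" or "wrist"; returns the picture (384x512x3 uint8, red, green, blue); there is no depth.
- cams.get_calibration(name): a dict with "fx", "fy", "cx", "cy" (pixels), "rvec" (rotation vector, rad) and "tvec" (3), from world to camera coordinates, as OpenCV has them. Camera axes: x right, y down, z forward; pixel columns grow to the right and rows downward; lengths in m; the calibration is good to about 2 mm. A picture is of the moment at which its call begins: read the wrist's pose just before it. get_calibration takes no time and is no camera call; for the wrist camera it gives the pose at the moment of the call.
- hand_in(): hands the job in; it is judged then, once.
The state is a dict: "time_s": time; "joint_pos": joint angles; "joint_vel": joint speeds; "tau": joint torques, N m; "ee_pos": TCP position; "orientation": TCP orientation; "contact_force": force on the tool from outside, world axes, zero at the start; "ft_torque": the same for the moment, N m; "opening": finger opening in m; "grasp_force": force on a finger pad.
Only numpy, scipy, OpenCV 4.12 (cv2) and the standard library are available. Lean on these libraries where they do the work, as an engineer would, in place of code of your own. Each camera call takes 0.05 s, during which the arm holds its last target. There are 200 camera calls.

TASK

The spice shakers on the mat have just been washed and must drain. First push the rack's drip tray fully home; then, for every shaker there, twist its cap until the window is squarely over the big pour hole, and lay the shaker on its side in a cradle of the wire rack, one per cradle, foot close to the back fence and cap to the front, label on top so that the pour hole is at the bottom. Leave the mug, the soap bottle and the glass jar alone.

Things in the scene. Friction and masses are not known exactly. Their poses are not given: they have to be found in the camera images.
- rack: Chrome wire draining rack, fixed, 300 mm wide (y), 175 deep (x), origin under its middle on the counter, z up, +x to its back (away from the robot). 3 cradles along y, each two 8 mm rods along x (x -72 to 78), axes 44 apart and 50 above the counter: a shaker lies in the groove between. A back fence of two bars (74 and 98 mm high, front face x = 78) stops the shakers' feet; the front is open
- cradle_left (a point): left cradle (rack y = +100 mm), rack x = 0: point on the axis of a shaker lying there, 75.9 mm above the counter; axes as the rack's, the shaker's axis lies along x. Well laid, the foot is at about x = +66 mm from this point and the cap end at x = -52 mm
- cradle_middle (a point): the same for the middle cradle, rack y = 0
- cradle_right (a point): the same for the right cradle, rack y = -100 mm
- drip_tray (a joint): white drip tray sliding under the rack: 0 = fully home, positive = metres pulled out to the front (rack -x); about 2 N to slide, stops at 0 and 0.11, stays where left. Its front wall is a board 276 mm wide (rack y), 6 mm thick, 4 to 36 mm above the counter: push on it to slide the tray in
- tray_lip (a point): middle of the upper edge of the tray's front wall, on its outer face (looking to rack -x), 34 mm above the counter; moves with the tray; axes as the rack's. With the tray home it lies at rack x = -91 mm
- mat: grey silicone drying mat, fixed, 170 (x) by 400 mm (y), 3 mm thick, origin under its middle; the shakers stand on it in a row along its y, about 120 mm apart, feet 3 mm above the counter
- shaker_red: steel spice shaker, red label and cap, 0.22 to 0.37 kg, 118 mm tall: smooth body of 60 mm diameter up to 90 mm, cap of 48 mm diameter from 92 to 118 mm. Origin mid-underside, z towards the cap, +x out through the label's middle; pour hole (in the white insert under the cap) and a black mark on the shoulder on the -x side. Stands with its label within 75 degrees of the robot side. May be absent
- cap_red (a joint): red twist cap of shaker_red: 0 = its one window (65 degree sector) squarely over the pour hole (shows black; elsewhere white); positive = turned counter-clockwise seen from the cap end; stops at -2.7 and 2.7 rad. It takes 0.015 N m and stays where left; the standing shaker does not slip on the mat at that, so the body need not be held. Starts 0.8 to 2.4 rad off, either way
- shaker_yellow: steel spice shaker, yellow label and cap, 0.22 to 0.37 kg, 118 mm tall: smooth body of 60 mm diameter up to 90 mm, cap of 48 mm diameter from 92 to 118 mm. Origin mid-underside, z towards the cap, +x out through the label's middle; pour hole (in the white insert under the cap) and a black mark on the shoulder on the -x side. Stands with its label within 75 degrees of the robot side. May be absent
- cap_yellow (a joint): yellow twist cap of shaker_yellow: 0 = its one window (65 degree sector) squarely over the pour hole (shows black; elsewhere white); positive = turned counter-clockwise seen from the cap end; stops at -2.7 and 2.7 rad. It takes 0.015 N m and stays where left; the standing shaker does not slip on the mat at that, so the body need not be held. Starts 0.8 to 2.4 rad off, either way
- shaker_blue: steel spice shaker, blue label and cap, 0.22 to 0.37 kg, 118 mm tall: smooth body of 60 mm diameter up to 90 mm, cap of 48 mm diameter from 92 to 118 mm. Origin mid-underside, z towards the cap, +x out through the label's middle; pour hole (in the white insert under the cap) and a black mark on the shoulder on the -x side. Stands with its label within 75 degrees of the robot side. May be absent
- cap_blue (a joint): blue twist cap of shaker_blue: 0 = its one window (65 degree sector) squarely over the pour hole (shows black; elsewhere white); positive = turned counter-clockwise seen from the cap end; stops at -2.7 and 2.7 rad. It takes 0.015 N m and stays where left; the standing shaker does not slip on the mat at that, so the body need not be held. Starts 0.8 to 2.4 rad off, either way
- mug: white mug, bystander, 82 mm wide (handle extra), 95 mm tall, origin in the middle of its underside
- soap: green bottle of washing-up liquid, bystander, 60 mm wide, 170 mm tall, origin in the middle of its underside
- jar: glass preserving jar with an orange lid, bystander, 62 mm wide, 90 mm tall, origin in the middle of its underside

How it is judged:
By the outcome, as a careful person would: the job done as asked, in the order asked, and still so for the second after the job is handed in, with the robot touching nothing.
Of shaker_red, shaker_yellow, shaker_blue only 2 to 3 are there at a start; the rules pass over those that are not, and their reading is None.
At some moment in a run one of shaker_red, shaker_yellow, shaker_blue may be knocked a few centimetres aside while the robot is not near it.
It also fails if it takes over 210 s, if anything falls off the work surface, if the arm or the gripper's body presses on something with over 40 N, if the wrist force passes 120 N, or if a joint passes its speed limit or range.

## Working session

There is one attempt and no reset: what is moved stays moved. The work goes in short steps, Python scripts to look and compute and a tool call to move; the robot and the scene stay as the last step left them, time stands still between calls to the robot, and variables do not carry over. Pictures are saved under pics/ and viewed, at most 14 in all, crops included, and the job is handed in when it is done.

Besides the shell and the picture viewer there is one more tool, called after ">>>" as name(argument=value, ...), one argument or row to a line, values as JSON. jog_arm: Moves the arm, as the interface text tells. Its arguments: {"type":"object","properties":{"increments":{"type":"array"},"fingers":{"type":"number"},"grip_force":{"type":"number"}},"required":["increments"]}

```bash
mkdir -p pics; python3 - <<'E'
from rig import bot,cams
import cv2
for n in("scene","top"):
    im=cams.read_camera(n); cv2.imwrite(f"pics/{n}0.png",im[:,:,::-1]); c=cams.get_calibration(n); print(n,{k:(round(float(v),1) if not hasattr(v,'__len__') else [round(float(x),4) for x in v]) for k,v in c.items()})
o=bot.get_obs(); print(o)
E
```

```text
scene {'fx': 370.7, 'fy': 370.7, 'cx': 253.7, 'cy': 186.7, 'rvec': [0.6714, 2.681, -1.0928], 'tvec': [0.5337, -0.1473, 1.0495]}
top {'fx': 472.0, 'fy': 472.0, 'cx': 256.0, 'cy': 198.3, 'rvec': [2.0997, -2.125, 0.2094], 'tvec': [-0.0104, 0.6192, 1.0657]}
{'time_s': 0.1, 'joint_pos': array([-1.32059463e+00,  3.51151225e-01,  1.65231958e+00,  2.62293028e-05,
        1.13910994e+00, -8.45769655e-02]), 'joint_vel': array([ 2.79129955e-05, -1.44973565e-03, -1.77345874e-03, -4.00388916e-04,
        1.04141364e-03, -1.55047059e-03]), 'tau': array([ 3.45083417e-04, -4.98028207e+01, -2.85705721e+01,  7.00325263e-02,
        2.38480320e-02, -6.56367274e-05]), 'ee_pos': array([ 0.18068336, -0.51919079,  0.24318771]), 'orientation': array([ 9.86023882e-01,  1.66603302e-01, -2.89979940e-05, -4.93333550e-04]), 'contact_force': array([-0.20695556, -0.55996651, -0.57825282]), 'ft_torque': array([ 0.01844365, -0.03116361, -0.02484098]), 'grasp_force': 0.0, 'opening': 0.0929128946818093}
```

View pics/scene0.png

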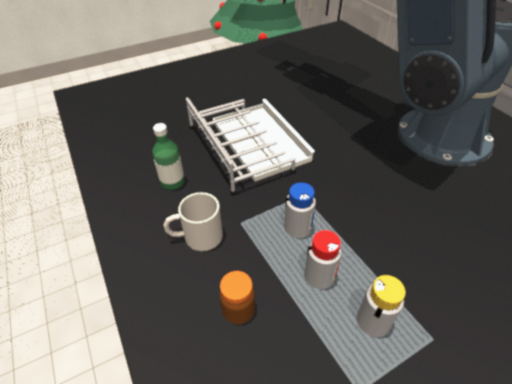

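View pics/top0.png

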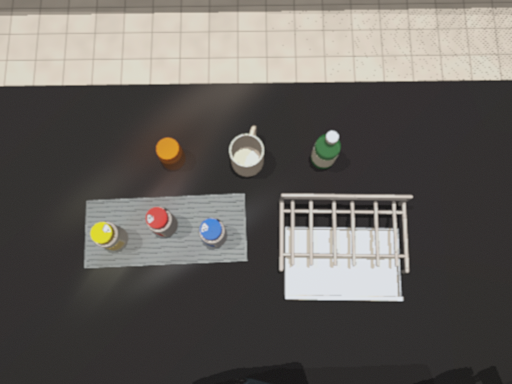

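```bash
cat > h.py <<'E'
import numpy as np,cv2
from rig import bot,cams
def cal(n):
    c=cams.get_calibration(n); K=np.array([[c['fx'],0,c['cx']],[0,c['fy'],c['cy']],[0,0,1.]])
    return K,np.array(c['rvec'],float),np.array(c['tvec'],float)
def plane(n,uv,z,C=None):
    K,r,t=C or cal(n); R=cv2.Rodrigues(r)[0]; o=-R.T@t
    d=R.T@np.linalg.inv(K)@np.array([uv[0],uv[1],1.]); return o+d*(z-o[2])/d[2]
def proj(n,P,C=None):
    K,r,t=C or cal(n); return cv2.projectPoints(np.float64(P).reshape(-1,3),r,t,K,None)[0][:,0]
def mask(im,col):
    h=cv2.cvtColor(im,cv2.COLOR_RGB2HSV); H,S,V=[h[...,i].astype(int) for i in range(3)]
    m={'red':((H<5)|(H>174)),'yellow':(abs(H-29)<5),'blue':(abs(H-110)<12)}[col]
    return (m&(S>150)&(V>80)).astype('uint8')
E
python3 - <<'E'
from h import *
top=cv2.imread("pics/top0.png")[:,:,::-1].copy()
C=cal("top"); print(-cv2.Rodrigues(C[1])[0].T@C[2])
for c in('red','yellow','blue'):
    m=mask(top,c); n,l,s,ce=cv2.connectedComponentsWithStats(m); i=1+np.argmax(s[1:,4]); print(c,s[i],ce[i],plane("top",ce[i],.121,C))
for p in[(105,240),(411,197),(284,195)]: print(p,plane("top",p,.098,C))
for p in[(286,299),(402,299)]: print(p,plane("top",p,.035,C))
for p in[(85,201),(245,194),(247,261),(84,268)]: print(p,plane("top",p,.003,C))
a=cv2.resize(top[195:275,80:250],(800,376),interpolation=cv2.INTER_CUBIC)
b=cv2.resize(top[185:310,270:420],(264,220),interpolation=cv2.INTER_CUBIC)
cc=cv2.resize(top[185:310,270:420],(264*2,440),interpolation=cv2.INTER_CUBIC)
cv2.imwrite("pics/z1.png",a[:,:,::-1]); cv2.imwrite("pics/z2.png",cv2.resize(top[185:310,270:420],(720,600),interpolation=cv2.INTER_CUBIC)[:,:,::-1])
E
```

```text
[ 0.39176413 -0.02225249  1.16843409]
red [149 208  18  20 229] [158.74672489 217.069869  ] [0.56687463 0.20130974 0.121     ]
yellow [ 91 223  22  21 286] [100.38461538 233.63636364] [0.53097129 0.33082711 0.121     ]
blue [205 219  14  11  69] [211.46376812 222.62318841] [0.55278614 0.08253346 0.121     ]
(105, 240) [0.51931021 0.32723843 0.098     ]
(411, 197) [ 0.61047716 -0.37620608  0.098     ]
(284, 195) [ 0.61893333 -0.0828737   0.098     ]
(286, 299) [ 0.38268669 -0.08532215  0.035     ]
(402, 299) [ 0.37960951 -0.35710575  0.035     ]
(85, 201) [0.62999869 0.41407472 0.003     ]
(245, 194) [0.64292784 0.0101469  0.003     ]
(247, 261) [0.4746966  0.00635805 0.003     ]
(84, 268) [0.4623625  0.40618778 0.003     ]
```

View pics/z2.png

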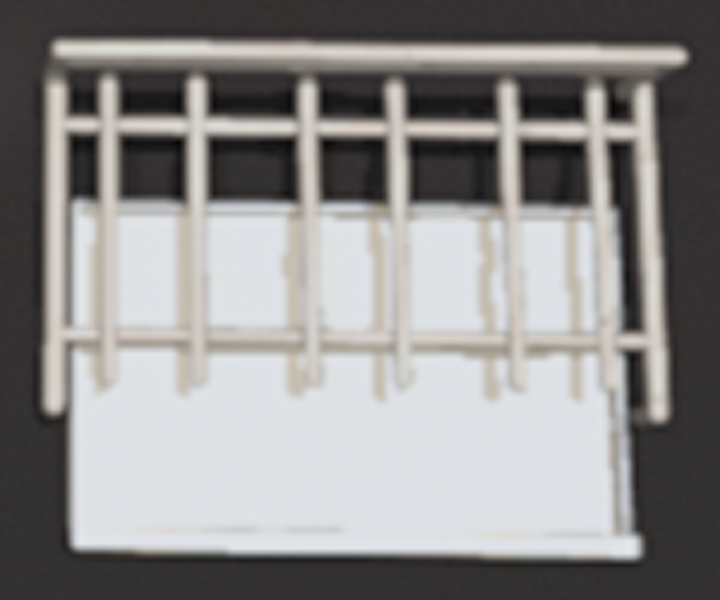

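```bash
python3 - <<'E'
from h import *
C=cal("top")
f=lambda p,z:plane("top",((p[0]+.5)/4.8-.5+270,(p[1]+.5)/4.8-.5+185),z,C)
ys=[122,78,22,-22,-78,-122]
F=[(105,386),(196,386),(314,387),(403,389),(518,390),(608,390)]
B=[(109,100),(196,100),(309,100),(396,100),(509,100),(596,100)]
W=np.array([f(p,.052) for p in F]); Wb=np.array([f(p,.052) for p in B])
for a,b in zip(W,Wb): print(a.round(4),b.round(4),'ang',np.degrees(np.arctan2(*(b-a)[[1,0]])).round(2))
print('row ang',np.degrees(np.polyfit(ys,W[:,0]*1000,1)[0]*1), W.mean(0), 'span',W[0]-W[-1])
print('side rails', f((52,412),.05),f((660,418),.05))
print('fence top L/R',f((55,50),.094),f((685,58),.094))
print('lip', [f(p,.036) for p in((72,550),(641,557))],'tray mid',f((357,556),.036))
E
```

```text
[ 0.4606 -0.0991  0.052 ] [ 0.6028 -0.1049  0.052 ] ang -2.32
[ 0.4601 -0.1435  0.052 ] [ 0.6022 -0.1484  0.052 ] ang -1.98
[ 0.4589 -0.2011  0.052 ] [ 0.6015 -0.205   0.052 ] ang -1.57
[ 0.4574 -0.2444  0.052 ] [ 0.601  -0.2485  0.052 ] ang -1.63
[ 0.4563 -0.3004  0.052 ] [ 0.6003 -0.305   0.052 ] ang -1.82
[ 0.4558 -0.3443  0.052 ] [ 0.5997 -0.3485  0.052 ] ang -1.69
row ang 1.22264687599478 [ 0.45818968 -0.22214825  0.052     ] span [0.00481978 0.24517142 0.        ]
side rails [ 0.44843664 -0.0730325   0.05      ] [ 0.44207932 -0.36918471  0.05      ]
fence top L/R [ 0.61981951 -0.07626844  0.094     ] [ 0.61199598 -0.38062505  0.094     ]
lip [array([ 0.38230174, -0.08198387,  0.036     ]), array([ 0.3758257 , -0.35920979,  0.036     ])] tray mid [ 0.37786537 -0.22093171  0.036     ]
```

View pics/z1.png

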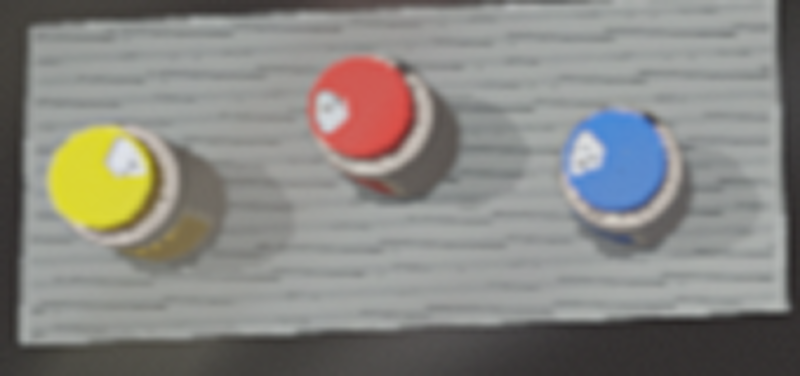

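```bash
cat >> h.py <<'E'
def yaw(q):
    from scipy.spatial.transform import Rotation as R
    m=R.from_quat(q).as_matrix()[:,0]; return np.arctan2(m[1],m[0])
def step(tgt,yawdeg,fr=None,fy=None):
    """tool-frame shift/twist from pose fr (measured if None) to world tgt, yaw deg of tool x"""
    o=bot.get_obs(); p=np.array(o['ee_pos'] if fr is None else fr); y=yaw(o['orientation']) if fy is None else np.radians(fy)
    d=np.array(tgt)-p; c,s=np.cos(y),np.sin(y)
    dx=c*d[0]+s*d[1]; dy=s*d[0]-c*d[1]
    tw=-(yawdeg-np.degrees(y)); tw=(tw+180)%360-180
    j6=o['joint_pos'][5]; j1=np.arctan2(tgt[1],tgt[0])
    print('shift',[round(v,4) for v in(dx,dy,-d[2])],'twist',round(tw,2),'| j6 end ~',round(np.degrees(j1+np.pi/2)-yawdeg,0),'deg  t',round(o['time_s'],2))
R0=np.array([.531,-.224]); RY=-1.4
def rack(x,y):
    a=np.radians(RY); return R0+[np.cos(a)*x-np.sin(a)*y,np.sin(a)*x+np.cos(a)*y]
E
python3 - <<'E'
from h import *
p=rack(-.185,0); print(p); step([*p,.037],-1.4)
E
```

```text
[ 0.34605522 -0.21948005]
shift [np.float64(0.2547), np.float64(-0.2287), np.float64(0.2062)] twist 20.58 | j6 end ~ 59.0 deg  t 0.1
```

>>> jog_arm(
  increments=[
    [[0.255,-0.229,0.02,20.6],[0.255,-0.229,0.02,20.6],[0.255,-0.229,0.02,20.6],[0.255,-0.229,0.02,20.6],[0.255,-0.229,0.02,20.6],[0.255,-0.229,0.02,20.6],[0.255,-0.229,0.02,20.6],[0.255,-0.229,0.02,20.6]],
  ],
  fingers=0,
)

```text
time_s: 0.77
ee_pos: [0.3416, -0.2267, 0.2241]
orientation: [1.0, -0.013, -0.0, -0.0]
contact_force: [1.1, -0.4, 0.0]
opening: 0.0441
grasp_force: 0.0
```

>>> jog_arm(
  increments=[
    [[0,0,0,0],[0,0,0,0],[0,0,0.04,0],[0,0,0.08,0],[0,0,0.12,0],[0,0,0.15,0],[0,0,0.15,0],[0,0,0.15,0]],
  ],
)

```text
time_s: 1.43
ee_pos: [0.3404, -0.2292, 0.0739]
orientation: [1.0, -0.013, -0.001, -0.001]
contact_force: [0.5, -0.1, 1.4]
opening: 0.0002
grasp_force: 0.0
```

```bash
python3 - <<'E'
from h import *
p=rack(-.185,0); step([*p,.037],-1.4); print(bot.get_obs()['ee_pos'])
E
```

```text
shift [np.float64(0.0054), np.float64(-0.0098), np.float64(0.0369)] twist -0.1 | j6 end ~ 59.0 deg  t 1.43
[ 0.34042521 -0.2291759   0.07390557]
```

>>> jog_arm(
  increments=[
    [[0,-0.01,0.02,0],[0,-0.01,0.037,0],[0.0,-0.01,0.037,0],[0.015,-0.01,0.037,0],[0.03,-0.01,0.037,0],[0.045,-0.01,0.037,0],[0.06,-0.01,0.037,0],[0.07,-0.01,0.037,0]],
  ],
)

```text
time_s: 2.1
ee_pos: [0.4131, -0.2214, 0.0397]
orientation: [1.0, -0.012, 0.001, 0.001]
contact_force: [-2.8, -1.0, 1.7]
opening: 0.0005
grasp_force: 1.4
```

>>> jog_arm(
  increments=[
    [[0.005,0,0,0],[0.01,0,0,0],[0.015,0,0,0],[0.019,0,0,0],[0.023,0,0,0],[0.023,0,0,0],[0.023,0,0,0],[0.023,0,0,0]],
  ],
)

```text
time_s: 2.77
ee_pos: [0.4336, -0.2208, 0.0372]
orientation: [1.0, -0.012, -0.001, -0.0]
contact_force: [-7.6, -0.9, 5.2]
opening: 0.0004
grasp_force: 3.7
```

>>> jog_arm(
  increments=[
    [[0.004,0,0,0],[0.007,0,0,0],[0.007,0,0,0],[0.007,0,0,0],[0.007,0,0,0],[0.007,0,0,0],[0.007,0,0,0],[0.007,0,0,0]],
  ],
)

```text
time_s: 3.43
ee_pos: [0.4341, -0.2204, 0.037]
orientation: [1.0, -0.012, -0.008, -0.002]
contact_force: [-51.2, -14.5, 38.2]
opening: 0.0005
grasp_force: 25.6
```

>>> jog_arm(
  increments=[
    [[-0.03,0,0,0],[-0.04,0,-0.03,0],[-0.04,0,-0.07,0],[-0.04,0,-0.11,0],[-0.04,0,-0.15,0],[-0.04,0,-0.19,0],[-0.04,0,-0.23,0],[-0.04,0,-0.27,0]],
  ],
  fingers=1,
)

```text
time_s: 4.1
ee_pos: [0.4012, -0.2198, 0.3096]
orientation: [1.0, -0.012, 0.0, 0.0]
contact_force: [1.0, -0.3, 0.1]
opening: 0.0492
grasp_force: 0.0
```

>>> jog_arm(
  increments=[
    [[0,-0.04,0,0],[0.02,-0.08,0,0],[0.04,-0.12,0,0],[0.06,-0.16,0,0],[0.07,-0.2,0,0],[0.08,-0.24,0,0],[0.08,-0.28,0,0],[0.08,-0.32,0,0]],
  ],
)

```text
time_s: 4.77
ee_pos: [0.4894, 0.0955, 0.3072]
orientation: [1.0, -0.012, 0.0, -0.0]
contact_force: [0.7, 0.4, 0.1]
opening: 0.0925
grasp_force: 0.0
```

>>> jog_arm(
  increments=[
    [[0,-0.04,0,0],[0,-0.08,0,0],[0,-0.1,0,0],[0,-0.1,0,0],[0,-0.1,0,0],[0,-0.1,0,0],[0,-0.1,0,0],[0,-0.1,0,0]],
  ],
)

```text
time_s: 5.43
ee_pos: [0.4918, 0.1923, 0.3074]
orientation: [1.0, -0.013, 0.0, -0.0]
contact_force: [0.7, 0.6, -0.5]
opening: 0.0928
grasp_force: 0.0
```

```bash
sed -i 's/\[.531,-.224\]/[.5325,-.224]/' h.py; python3 - <<'E'
from h import *
o=bot.get_obs(); C=cal("wrist"); im=cams.read_camera("wrist"); cv2.imwrite("pics/w1.png",im[:,:,::-1])
np.savez("w1.npz",K=C[0],r=C[1],t=C[2])
R=cv2.Rodrigues(C[1])[0]; print(o['ee_pos'],o['joint_pos'],-R.T@C[2],R,C[0])
top=cams.read_camera("top"); cv2.imwrite("pics/top1.png",top[:,:,::-1])
print(proj("wrist",[[.567,.2,.121],[.531,.33,.121],[.553,.0825,.121]],C))
E
```

```text
[0.49184363 0.19228924 0.30738286] [ 2.84530901e-01  2.50641658e-01  1.62649651e+00 -2.54349942e-05
  1.26430010e+00  1.88150343e+00] [0.5591041  0.18963948 0.44773546] [[-2.69012606e-02 -9.99638067e-01 -2.40296722e-04]
 [-9.69716464e-01  2.60376652e-02  2.42841553e-01]
 [-2.42747404e-01  6.76576359e-03 -9.70065937e-01]] [[269.83953388   0.         252.34638771]
 [  0.         269.83953388 190.94040029]
 [  0.           0.           1.        ]]
[[243.36281943 116.66843752]
 [136.44613692 150.69027772]
 [343.51548433 126.20903903]]
```

View pics/w1.png

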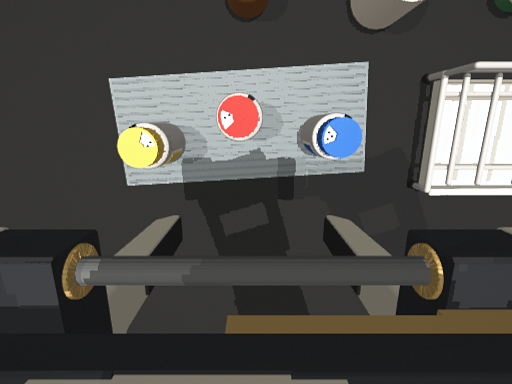

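```bash
cat >> h.py <<'E'
def measure(im,C,col,near=None):
    """cap centre xy (z=.121), window angle, mark angle (deg, world), from a downward view"""
    m=mask(im,col); m=cv2.morphologyEx(m,cv2.MORPH_CLOSE,np.ones((5,5),np.uint8))
    n,l,s,ce=cv2.connectedComponentsWithStats(m); i=1+np.argmax(s[1:,4])
    cs,_=cv2.findContours((l==i).astype('uint8'),cv2.RETR_EXTERNAL,cv2.CHAIN_APPROX_NONE)
    h=cv2.convexHull(max(cs,key=len))[:,0]
    W=np.array([plane('',p,.121,C)[:2] for p in h]).astype('float32')*1000
    (cx,cy),r=cv2.minEnclosingCircle(W); c=np.array([cx,cy])/1000
    def polar(z,R):  # sample ring image
        A=np.radians(np.arange(0,360,2)); P=[[c[0]+q*np.cos(a),c[1]+q*np.sin(a),z] for q in R for a in A]
        uv=proj('',P,C).astype('float32'); g=cv2.remap(im,uv[:,0],uv[:,1],cv2.INTER_LINEAR)
        return g.reshape(len(R),len(A),3).astype(int),A
    def cm(w,A): v=(w*np.exp(1j*A)).sum(); return np.degrees(np.angle(v)).round(1),w.sum()
    g,A=polar(.119,np.arange(.010,.021,.001)); sat=(g.max(2)-g.min(2)); wi=((sat<70)).astype(float)
    g2,_=polar(.0931,np.arange(.0255,.0295,.0005)); dk=np.clip(110-g2.max(2),0,None)
    print(col,'ctr',c.round(4),'r',round(r,1),'window',cm(wi,A),'profile dark',[(int(a),int(v)) for a,v in zip(np.degrees(A),dk.sum(0)) if v>100])
    return c
E
python3 - <<'E'
from h import *
im=cv2.imread("pics/w1.png")[:,:,::-1].copy(); d=np.load("w1.npz"); C=(d['K'],d['r'],d['t'])
t=[]
for c in('yellow','red','blue'):
    x=measure(im,C,c); u,v=proj('',[*x,.121],C)[0]; u,v=int(u),int(v)
    t.append(cv2.resize(im[v-34:v+34,u-32:u+32],(266,283),interpolation=cv2.INTER_CUBIC))
cv2.imwrite("pics/z3.png",np.hstack(t)[:,:,::-1])
E
```

```text
yellow ctr [0.5323 0.305 ] r 4.8 window (np.float64(-85.2), np.float64(1202.0)) profile dark []
red ctr [0.5677 0.2059] r 24.1 window (np.float64(99.3), np.float64(349.0)) profile dark [(320, 256), (322, 368), (324, 403), (326, 350), (328, 395), (330, 345), (332, 374), (334, 318)]
blue ctr [0.541  0.0871] r 26.3 window (np.float64(78.2), np.float64(338.0)) profile dark [(328, 104)]
```

View pics/z3.png

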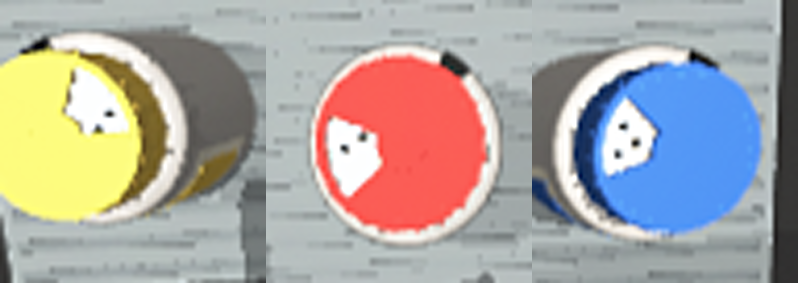

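```bash
sed -i 's/(S>150)&(V>80)/(S>100)\&(V>190)/' h.py; python3 - <<'E'
from h import *
im=cv2.imread("pics/w1.png")[:,:,::-1].copy(); d=np.load("w1.npz"); C=(d['K'],d['r'],d['t'])
for c in('yellow','red','blue'): measure(im,C,c)
E
```

```text
yellow ctr [0.5354 0.329 ] r 24.8 window (np.float64(-55.5), np.float64(377.0)) profile dark [(22, 109), (24, 276), (26, 359), (28, 319), (29, 234), (32, 134)]
red ctr [0.5673 0.2062] r 24.1 window (np.float64(98.5), np.float64(357.0)) profile dark [(320, 232), (322, 335), (324, 354), (326, 314), (328, 339), (330, 297), (332, 327), (334, 247)]
blue ctr [0.5404 0.0844] r 24.4 window (np.float64(78.6), np.float64(369.0)) profile dark [(328, 106), (330, 104), (332, 162), (334, 284)]
```

```bash
python3 - <<'E'
from h import *
step([.5673,.2062,.2],140); print(np.degrees(yaw(bot.get_obs()['orientation'])))
E
```

```text
shift [np.float64(0.0751), np.float64(-0.0156), np.float64(0.1074)] twist -141.49 | j6 end ~ -30.0 deg  t 5.53
-1.4863603002148515
```

>>> jog_arm(
  increments=[
    [[0.075,-0.0156,0.107,-56],[0.075,-0.0156,0.107,-56],[0.075,-0.0156,0.107,-56],[0.075,-0.0156,0.107,-56],[0.075,-0.0156,0.107,-56],[0.075,-0.0156,0.107,-56],[0.075,-0.0156,0.107,-56],[0.075,-0.0156,0.107,-56]],
  ],
)

```text
time_s: 6.2
ee_pos: [0.5672, 0.2065, 0.2001]
orientation: [0.887, 0.461, -0.0, -0.0]
contact_force: [-0.8, 0.8, -0.2]
opening: 0.0928
grasp_force: 0.0
```

>>> jog_arm(
  increments=[
    [[0,0,0,-56],[0,0,0,-56],[0,0,0,-56],[0,0,0,-56],[0,0,0,-56],[0,0,0,-56],[0,0,0,-56],[0,0,0,-56]],
  ],
)

```text
time_s: 6.87
ee_pos: [0.5672, 0.2065, 0.2003]
orientation: [0.567, 0.824, -0.0, 0.0]
contact_force: [-0.3, -0.6, 0.5]
opening: 0.0931
grasp_force: 0.0
```

>>> jog_arm(
  increments=[
    [[0,0,0,-29.5],[0,0,0,-29.5],[0,0,0,-29.5],[0,0,0,-29.5],[0,0,0,-29.5],[0,0,0,-29.5],[0,0,0,-29.5],[0,0,0,-29.5]],
  ],
)

```text
time_s: 7.53
ee_pos: [0.5671, 0.2068, 0.2003]
orientation: [0.343, 0.939, 0.0, -0.0]
contact_force: [-0.7, -0.5, 0.2]
opening: 0.0929
grasp_force: 0.0
```

```bash
python3 - <<'E'
from h import *
step([.5673,.2062,.125],140); o=bot.get_obs();print(o['ee_pos'],np.degrees(o['joint_pos']))
E
```

```text
shift [np.float64(-0.0006), np.float64(-0.0004), np.float64(0.0753)] twist -0.1 | j6 end ~ -30.0 deg  t 7.53
[0.56709004 0.20684739 0.20025853] [ 1.56204851e+01  2.82172097e+01  8.88218773e+01  2.73532866e-03
  6.29622437e+01 -3.42830523e+01]
```

>>> jog_arm(
  increments=[
    [[0,0,0.03,0],[0,0,0.06,0],[0,0,0.075,0],[0,0,0.075,0],[0,0,0.075,0],[0,0,0.075,0],[0,0,0.075,0],[0,0,0.075,0]],
  ],
)

```text
time_s: 8.2
ee_pos: [0.5676, 0.2072, 0.1266]
orientation: [0.341, 0.94, 0.001, 0.001]
contact_force: [-0.2, -1.1, -0.1]
opening: 0.0929
grasp_force: 0.0
```

>>> jog_arm(
  increments=[
    [[0,0,0,0],[0,0,0,0],[0,0,0,0],[0,0,0,0],[0,0,0,0],[0,0,0,0],[0,0,0,0],[0,0,0,0]],
  ],
  fingers=0,
  grip_force=10,
)

```text
time_s: 8.87
ee_pos: [0.5671, 0.207, 0.1253]
orientation: [0.341, 0.94, 0.0, 0.0]
contact_force: [-0.1, 0.8, -0.4]
opening: 0.0477
grasp_force: 10.0
```

>>> jog_arm(
  increments=[
    [[0,0,0,6],[0,0,0,12],[0,0,0,18],[0,0,0,24],[0,0,0,30],[0,0,0,36],[0,0,0,42],[0,0,0,48]],
  ],
)

```text
time_s: 9.53
ee_pos: [0.5671, 0.2069, 0.1252]
orientation: [0.696, 0.718, -0.0, 0.0]
contact_force: [0.4, -0.3, -0.5]
opening: 0.0477
grasp_force: 10.0
```

>>> jog_arm(
  increments=[
    [[0,0,0,6],[0,0,0,12],[0,0,0,18],[0,0,0,24],[0,0,0,30],[0,0,0,36],[0,0,0,42],[0,0,0,48]],
  ],
)

```text
time_s: 10.2
ee_pos: [0.567, 0.2069, 0.1252]
orientation: [0.928, 0.373, -0.0, 0.0]
contact_force: [-0.2, -0.4, 0.0]
opening: 0.0476
grasp_force: 10.0
```

>>> jog_arm(
  increments=[
    [[0,0,0,6],[0,0,0,12],[0,0,0,18],[0,0,0,24],[0,0,0,30],[0,0,0,35.2],[0,0,0,35.2],[0,0,0,35.2]],
  ],
)

```text
time_s: 10.87
ee_pos: [0.567, 0.207, 0.1252]
orientation: [0.997, 0.079, -0.0, 0.0]
contact_force: [0.3, 0.0, 0.0]
opening: 0.0479
grasp_force: 10.0
```

>>> jog_arm(
  increments=[
    [[0,0,0,0],[0,0,0,0],[0,0,0,0],[0,0,0,0],[0,0,-0.04,0],[0,0,-0.08,0],[-0.02,0,-0.12,0],[-0.04,0,-0.15,0]],
  ],
  fingers=1,
)

```text
time_s: 11.53
ee_pos: [0.5277, 0.2008, 0.2775]
orientation: [0.997, 0.078, 0.001, -0.0]
contact_force: [0.3, 0.4, -0.6]
opening: 0.0919
grasp_force: 0.0
```

>>> jog_arm(
  increments=[
    [[-0.03,0,-0.02,0],[-0.03,0,-0.02,0],[-0.03,0,-0.02,0],[-0.03,0,-0.02,0],[-0.03,0,-0.02,0],[-0.03,0,-0.02,0],[-0.03,0,-0.02,0],[-0.03,0,-0.02,0]],
  ],
)

```text
time_s: 12.2
ee_pos: [0.4981, 0.1962, 0.2945]
orientation: [0.997, 0.077, -0.001, 0.0]
contact_force: [-0.5, -0.0, -0.2]
opening: 0.0929
grasp_force: 0.0
```

```bash
cat >> h.py <<'E'
def look(name,cols,crop=True):
    C=cal("wrist"); im=cams.read_camera("wrist"); cv2.imwrite(f"pics/{name}.png",im[:,:,::-1]); t=[]
    for c in cols:
        x=measure(im,C,c); u,v=proj('',[*x,.121],C)[0].astype(int)
        t.append(cv2.resize(im[max(v-40,0):v+40,max(u-40,0):u+40],(400,400),interpolation=cv2.INTER_CUBIC))
    cv2.imwrite(f"pics/{name}z.png",np.hstack(t)[:,:,::-1])
E
python3 -c "
from h import *
look('w2',['red','blue']);step([.567,.207,.2],147)"
```

```text
red ctr [0.5675 0.2059] r 23.9 window (np.float64(-32.4), np.float64(367.0)) profile dark [(318, 299), (320, 303), (322, 311), (324, 297), (326, 273), (328, 206), (330, 226)]
blue ctr [0.5409 0.0848] r 24.7 window (np.float64(80.2), np.float64(363.0)) profile dark [(326, 103), (328, 209), (330, 346), (332, 425), (334, 288)]
shift [np.float64(0.0698), np.float64(-0.0001), np.float64(0.0947)] twist -138.12 | j6 end ~ -37.0 deg  t 12.25
```

View pics/w2z.png

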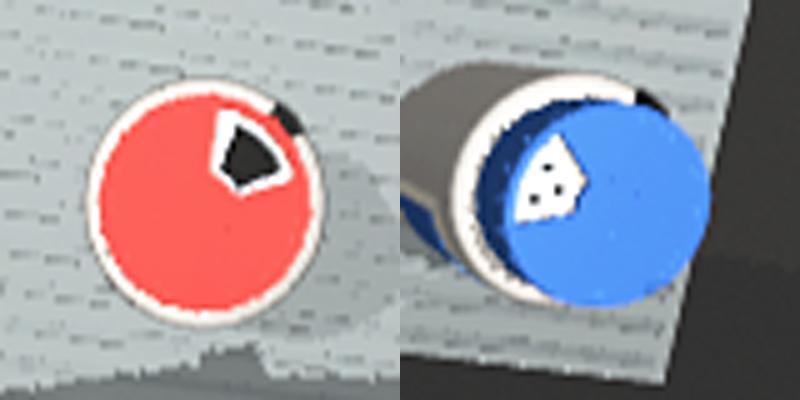

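>>> jog_arm(
  increments=[
    [[0.07,0,0.09,-56],[0.07,0,0.09,-56],[0.07,0,0.09,-56],[0.07,0,0.09,-56],[0.07,0,0.09,-56],[0.07,0,0.09,-56],[0.07,0,0.09,-56],[0.07,0,0.09,-56]],
  ],
)

```text
time_s: 12.92
ee_pos: [0.5671, 0.207, 0.2048]
orientation: [0.842, 0.539, -0.0, -0.0]
contact_force: [0.5, -0.4, -0.6]
opening: 0.0932
grasp_force: 0.0
```

>>> jog_arm(
  increments=[
    [[0,0,0,-56],[0,0,0,-56],[0,0,0,-56],[0,0,0,-56],[0,0,0,-56],[0,0,0,-56],[0,0,0,-56],[0,0,0,-56]],
  ],
)

```text
time_s: 13.58
ee_pos: [0.5671, 0.207, 0.2049]
orientation: [0.49, 0.871, -0.0, -0.0]
contact_force: [-0.7, -0.0, -0.1]
opening: 0.0931
grasp_force: 0.0
```

>>> jog_arm(
  increments=[
    [[0,0,0,-25.6],[0,0,0,-25.6],[0,0,0,-25.6],[0,0,0,-25.6],[0,0,0,-25.6],[0,0,0,-25.6],[0,0,0,-25.6],[0,0,0,-25.6]],
  ],
)

```text
time_s: 14.25
ee_pos: [0.5671, 0.207, 0.2052]
orientation: [0.289, 0.957, -0.0, -0.0]
contact_force: [0.6, 0.1, 0.9]
opening: 0.093
grasp_force: 0.0
```

```bash
python3 - <<'E'
from h import *
step([.5674,.2062,.079],146.5); o=bot.get_obs();print(o['ee_pos'],np.degrees(o['joint_pos']))
E
```

```text
shift [np.float64(-0.0007), np.float64(-0.0005), np.float64(0.1262)] twist -0.12 | j6 end ~ -37.0 deg  t 14.25
[0.56707297 0.20699921 0.20517941] [ 1.56357002e+01  2.79148197e+01  8.85536520e+01  4.34167767e-04
  6.35370494e+01 -4.07428494e+01]
```

>>> jog_arm(
  increments=[
    [[0,0,0.04,0],[0,0,0.08,0],[0,0,0.11,0],[0,0,0.126,0],[0,0,0.126,0],[0,0,0.126,0],[0,0,0.126,0],[0,0,0.126,0]],
  ],
)

```text
time_s: 14.92
ee_pos: [0.568, 0.2073, 0.081]
orientation: [0.289, 0.957, 0.001, 0.001]
contact_force: [0.9, 0.2, 0.1]
opening: 0.0926
grasp_force: 0.0
```

>>> jog_arm(
  increments=[
    [[0,0,0,0],[0,0,0,0],[0,0,0,0],[0,0,0,0],[0,0,0,0],[0,0,0,0],[0,0,0,0],[0,0,0,0]],
  ],
  fingers=0,
  grip_force=25,
)

```text
time_s: 15.58
ee_pos: [0.5671, 0.207, 0.0794]
orientation: [0.288, 0.958, -0.0, -0.0]
contact_force: [-0.2, -0.4, 1.7]
opening: 0.0598
grasp_force: 25.0
```

>>> jog_arm(
  increments=[
    [[0,0,-0.02,0],[0,0,-0.05,0],[0,0,-0.08,0],[0,0,-0.11,0],[0,0,-0.14,0],[0,0,-0.17,0],[0,0,-0.18,0],[0,0,-0.18,0]],
  ],
)

```text
time_s: 16.25
ee_pos: [0.5678, 0.2072, 0.2611]
orientation: [0.288, 0.958, 0.001, 0.002]
contact_force: [-0.2, 0.3, -3.8]
opening: 0.0598
grasp_force: 25.0
```

```bash
python3 - <<'E'
from h import *
o=bot.get_obs();print(o['ee_pos'],np.degrees(o['joint_pos']))
step([*rack(0.0,-.1),.245],178.6); print(rack(0,-.1))
E
```

```text
[0.56777719 0.20724212 0.26113699] [ 1.56392073e+01  2.47465960e+01  8.51923320e+01  2.16194336e-03
  6.98429966e+01 -4.08487137e+01]
shift [np.float64(-0.2618), np.float64(-0.4637), np.float64(0.0161)] twist -32.11 | j6 end ~ -120.0 deg  t 16.25
[ 0.53005678 -0.32397015]
```

>>> jog_arm(
  increments=[
    [[-0.013,-0.023,0,0],[-0.03,-0.053,0,0],[-0.048,-0.085,0,0],[-0.066,-0.117,0,0],[-0.084,-0.149,0,0],[-0.102,-0.18,0,0],[-0.12,-0.212,0,0],[-0.138,-0.244,0,0]],
  ],
)

```text
time_s: 16.92
ee_pos: [0.5461, -0.0742, 0.2566]
orientation: [0.288, 0.958, -0.0, -0.002]
contact_force: [0.8, -0.5, -3.7]
opening: 0.0598
grasp_force: 25.0
```

>>> jog_arm(
  increments=[
    [[-0.018,-0.032,0,-4],[-0.036,-0.064,0,-9],[-0.054,-0.096,0,-14],[-0.072,-0.128,0,-19],[-0.09,-0.16,0,-24],[-0.106,-0.19,0,-28],[-0.12,-0.212,0,-32],[-0.124,-0.219,0,-32.1]],
  ],
)

```text
time_s: 17.58
ee_pos: [0.5285, -0.3268, 0.2561]
orientation: [0.012, 1.0, 0.001, -0.002]
contact_force: [0.2, 0.2, -3.6]
opening: 0.0599
grasp_force: 25.0
```

>>> jog_arm(
  increments=[
    [[0,0,0,0],[0,0,0,0],[0,0,0,0],[0,0,0,0],[0,0,0,0],[0,0,0,0],[0,0,0,0],[0,0,0,0]],
  ],
)

```text
time_s: 18.25
ee_pos: [0.5299, -0.3234, 0.2594]
orientation: [0.012, 1.0, -0.0, 0.0]
contact_force: [0.2, 0.3, -3.3]
opening: 0.0592
grasp_force: 25.0
```

```bash
python3 - <<'E'
from h import *
o=bot.get_obs();print(o['ee_pos'],np.degrees(o['joint_pos']))
p0=rack(0.0,-.1)
step([*rack(0.025,-.1),.163],178.6)
im=cams.read_camera("scene"); cv2.imwrite("pics/s1.png",cv2.resize(im[60:260,150:420],(810,600))[:,:800,::-1])
E
```

```text
[ 0.5299076  -0.3234384   0.25935141] [-3.56945913e+01  2.66882732e+01  8.24776940e+01  1.31852472e-03
  7.08254493e+01 -1.24291793e+02]
shift [np.float64(-0.0252), np.float64(-0.0005), np.float64(0.0964)] twist -0.0 | j6 end ~ -119.0 deg  t 18.25
```

View pics/s1.png

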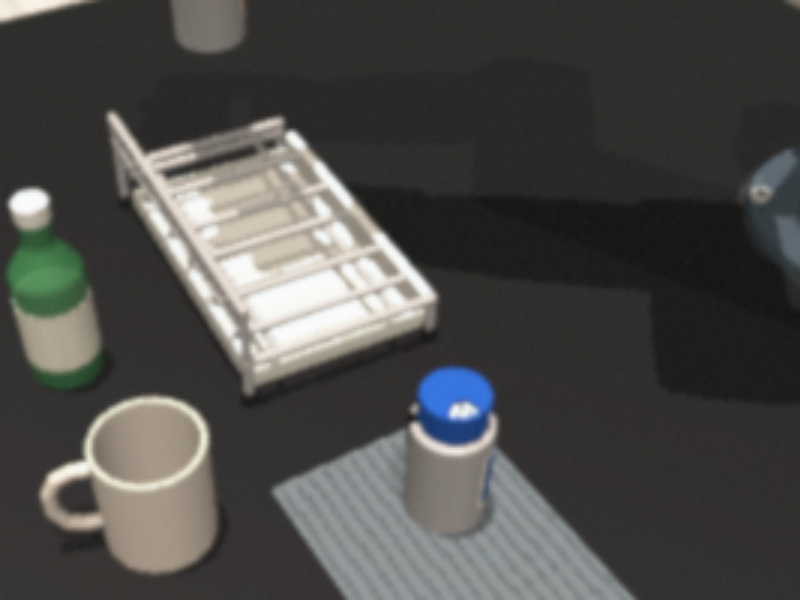

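>>> jog_arm(
  increments=[
    [[-0.025,0,0.03,0],[-0.025,0,0.06,0],[-0.025,0,0.08,0],[-0.025,0,0.096,0],[-0.025,0,0.096,0],[-0.025,0,0.096,0],[-0.025,0,0.096,0],[-0.025,0,0.096,0]],
  ],
)

```text
time_s: 18.97
ee_pos: [0.5554, -0.3248, 0.1649]
orientation: [0.012, 1.0, -0.001, 0.001]
contact_force: [0.7, -0.3, -2.8]
opening: 0.0596
grasp_force: 25.0
```

>>> jog_arm(
  increments=[
    [[-0.012,0,0.003,0],[-0.023,0,0.006,0],[-0.031,0,0.002,0],[-0.039,0,-0.001,0],[-0.047,0,-0.003,0],[-0.056,0,-0.0035,0],[-0.065,0,-0.003,0],[-0.073,0,-0.0015,0]],
  ],
  grip_force=10,
)

```text
time_s: 19.63
ee_pos: [0.629, -0.3264, 0.1664]
orientation: [0.012, 1.0, -0.001, 0.001]
contact_force: [-2.5, -0.1, 1.3]
opening: 0.0598
grasp_force: 10.0
```

```bash
python3 - <<'E'
from h import *
o=bot.get_obs();print(o['ee_pos'],o['contact_force'],o['ft_torque'],o['opening'])
im=cams.read_camera("scene"); cv2.imwrite("pics/s2.png",cv2.resize(im[0:150,150:350],(800,600))[:,:,::-1])
E
```

```text
[ 0.6290325  -0.32641581  0.16635655] [-2.48102695 -0.13604907  1.3107206 ] [ 0.1369618   0.17357839 -0.0306778 ] 0.05978364435016994
```

View pics/s2.png

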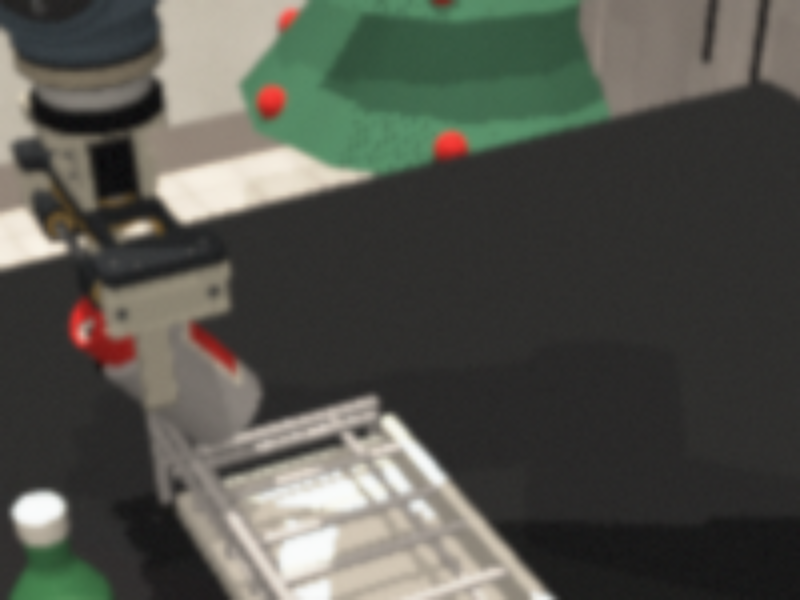

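>>> jog_arm(
  increments=[
    [[-0.008,0,0.0025,0],[-0.016,0,0.0065,0],[-0.0235,0,0.011,0],[-0.03,0,0.0165,0],[-0.036,0,0.023,0],[-0.041,0,0.03,0],[-0.042,0,0.031,0],[-0.042,0,0.031,0]],
  ],
)

```text
time_s: 20.35
ee_pos: [0.6696, -0.3268, 0.1325]
orientation: [0.012, 1.0, 0.001, -0.001]
contact_force: [0.6, 1.5, -0.8]
opening: 0.0595
grasp_force: 10.0
```

>>> jog_arm(
  increments=[
    [[0,0,0,0],[0,0,0,0],[0,0,0,0],[0,0,-0.01,0],[0,0,-0.03,0],[0,0,-0.06,0],[0,0,-0.09,0],[0,0,-0.09,0]],
  ],
  grip_force=30,
)

```text
time_s: 21.02
ee_pos: [0.6715, -0.3284, 0.2318]
orientation: [0.012, 1.0, -0.003, 0.005]
contact_force: [0.4, -0.7, -2.2]
opening: 0.0592
grasp_force: 30.0
```

```bash
python3 - <<'E'
from h import *
o=bot.get_obs();print(o['ee_pos'],o['contact_force'],o['ft_torque'],o['opening'])
im=cams.read_camera("scene"); w=cams.read_camera("wrist"); cv2.imwrite("pics/s3.png",np.hstack([cv2.resize(im[0:150,100:300],(400,300)),cv2.resize(w,(400,300))])[:,:,::-1])
step([*rack(-.004,.1),.215],-1.4)
E
```

```text
[ 0.67154604 -0.32837903  0.23179481] [ 0.42041095 -0.67693467 -2.15407682] [-0.02821426 -0.45623971  0.01997187] 0.05917356258218159
shift [np.float64(0.1441), np.float64(0.2), np.float64(0.0103)] twist 179.98 | j6 end ~ 78.0 deg  t 21.12
```

View pics/s3.png

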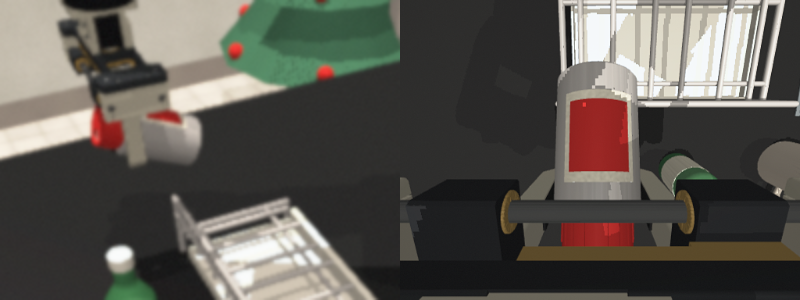

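>>> jog_arm(
  increments=[
    [[0.024,0.033,0,0],[0.048,0.066,0,6],[0.072,0.1,0,12],[0.096,0.133,0,18],[0.12,0.166,0,24],[0.144,0.2,0,30],[0.144,0.2,0,36],[0.144,0.2,0,42]],
  ],
)

```text
time_s: 21.78
ee_pos: [0.529, -0.1218, 0.2227]
orientation: [0.371, 0.929, -0.0, -0.001]
contact_force: [0.8, -1.6, -2.9]
opening: 0.0594
grasp_force: 30.0
```

>>> jog_arm(
  increments=[
    [[0,0,0,6],[0,0,0,12],[0,0,0,19],[0,0,0,26],[0,0,0,33],[0,0,0,40],[0,0,0,47],[0,0,0,54]],
  ],
)

```text
time_s: 22.45
ee_pos: [0.5299, -0.1235, 0.2223]
orientation: [0.753, 0.658, -0.001, -0.001]
contact_force: [-0.8, 0.2, -4.5]
opening: 0.0594
grasp_force: 30.0
```

>>> jog_arm(
  increments=[
    [[0,0,0,6],[0,0,0,12],[0,0,0,19],[0,0,0,26],[0,0,0,33],[0,0,0,40],[0,0,0,47],[0,0,0,54]],
  ],
)

```text
time_s: 23.12
ee_pos: [0.5298, -0.1235, 0.2222]
orientation: [0.97, 0.244, -0.001, -0.001]
contact_force: [-0.8, 1.0, -3.6]
opening: 0.0592
grasp_force: 30.0
```

>>> jog_arm(
  increments=[
    [[0,0,0,6],[0,0,0,12],[0,0,0,18],[0,0,0,24],[0,0,0,30],[0,0,0,30],[0,0,0,30],[0,0,0,30]],
  ],
)

```text
time_s: 23.78
ee_pos: [0.5303, -0.1235, 0.223]
orientation: [1.0, -0.011, -0.001, -0.0]
contact_force: [0.8, 0.2, -2.9]
opening: 0.0592
grasp_force: 30.0
```

```bash
python3 - <<'E'
from h import *
o=bot.get_obs();print(o['ee_pos'],np.degrees(o['joint_pos']),o['contact_force'])
C=cal("wrist"); im=cams.read_camera("wrist"); cv2.imwrite("pics/w4.png",cv2.resize(im,(800,600))[:,:,::-1])
step([*rack(-.004,.1),.082],-1.4)
for y in(.122,.078): print(proj('',[[*rack(-.072,y),.054],[*rack(.07,y),.054]],C).round(0)*800/512)
print(proj('',[[*rack(.078,.05),.098],[*rack(.078,.0),.098]],C)*800/512)
E
```

```text
[ 0.53033659 -0.12354986  0.22304922] [-1.80117037e+01  2.08582583e+01  9.66733040e+01 -2.31517230e-03
  6.25514703e+01  7.32096611e+01] [ 0.82693396  0.15912777 -2.93041222]
shift [np.float64(0.0005), np.float64(0.0003), np.float64(0.1412)] twist 0.14 | j6 end ~ 78.0 deg  t 23.83
[[365.625 368.75 ]
 [362.5   181.25 ]]
[[421.875 368.75 ]
 [425.    181.25 ]]
[[477.15461203 166.42413249]
 [560.28187246 166.63056478]]
```

View pics/w4.png

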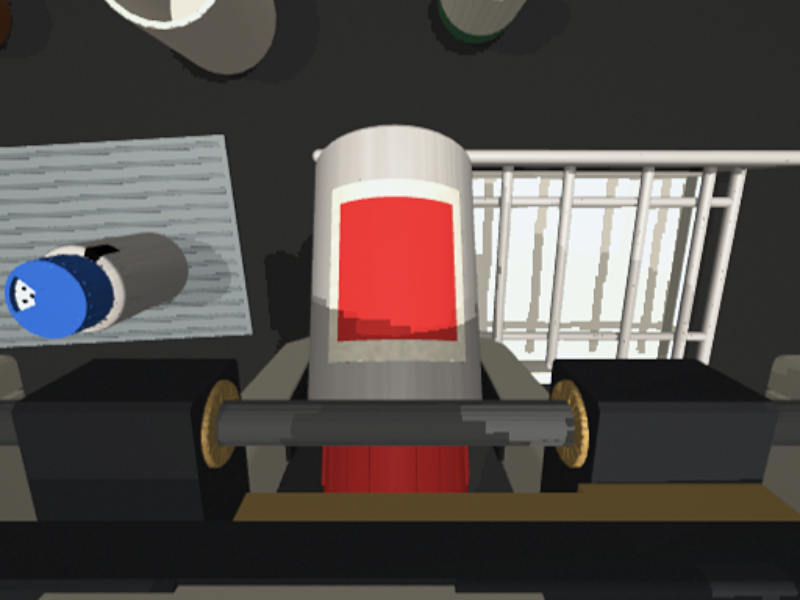

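>>> jog_arm(
  increments=[
    [[0,0,0.03,0],[0,0,0.06,0],[0,0,0.09,0],[0,0,0.11,0],[0,0,0.12,0],[0,0,0.125,0],[0,0,0.13,0],[0,0,0.132,0]],
  ],
)

```text
time_s: 24.5
ee_pos: [0.5293, -0.1233, 0.0907]
orientation: [1.0, -0.011, -0.002, -0.001]
contact_force: [-7.3, 1.0, 1.0]
opening: 0.0596
grasp_force: 30.0
```

>>> jog_arm(
  increments=[
    [[0,0,0.002,0],[0,0,0.004,0],[0,0,0.006,0],[0,0,0.008,0],[0,0,0.009,0],[0,0,0.009,0],[0,0,0.009,0],[0,0,0.009,0]],
  ],
  grip_force=8,
)

```text
time_s: 25.17
ee_pos: [0.5309, -0.1237, 0.0828]
orientation: [1.0, -0.012, 0.0, 0.0]
contact_force: [-2.1, -1.2, -1.6]
opening: 0.0594
grasp_force: 8.0
```

>>> jog_arm(
  increments=[
    [[0,0,0,0],[0,0,0,0],[0,0,0,0],[0,0,0,0],[0,0,-0.01,0],[0,0,-0.03,0],[0,0,-0.07,0],[0,0,-0.11,0]],
  ],
  fingers=0.85,
)

```text
time_s: 25.83
ee_pos: [0.5301, -0.1234, 0.1941]
orientation: [1.0, -0.012, -0.001, -0.0]
contact_force: [0.2, -0.5, 0.3]
opening: 0.0789
grasp_force: 0.0
```

>>> jog_arm(
  increments=[
    [[0,0,-0.04,0],[0,0,-0.08,0],[0,0,-0.11,0],[0,0,-0.11,0],[0,0,-0.11,0],[0,0,-0.11,0],[0,0,-0.11,0],[0,0,-0.11,0]],
  ],
  fingers=1,
)

```text
time_s: 26.5
ee_pos: [0.5304, -0.1235, 0.3015]
orientation: [1.0, -0.012, -0.001, -0.0]
contact_force: [-0.2, -0.4, -0.4]
opening: 0.0935
grasp_force: 0.0
```

```bash
python3 - <<'E'
from h import *
o=bot.get_obs();print(o['ee_pos'])
im=cams.read_camera("wrist"); s=cams.read_camera("scene"); t=cams.read_camera("top"); cv2.imwrite("pics/top2.png",t[:,:,::-1])
cv2.imwrite("pics/s5.png",np.hstack([cv2.resize(im,(400,300)),cv2.resize(s[60:240,170:410],(400,300))])[:,:,::-1])
step([.5405-.065,.085,.307],-1.4)
E
```

```text
[ 0.53035915 -0.12350084  0.30154434]
shift [np.float64(-0.0603), np.float64(-0.2072), np.float64(-0.0049)] twist -0.02 | j6 end ~ 102.0 deg  t 26.65
```

View pics/s5.png

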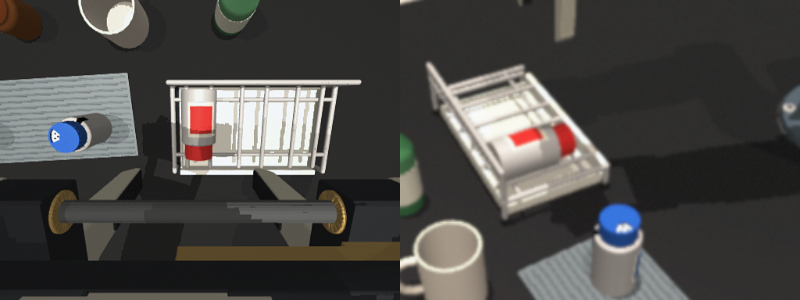

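>>> jog_arm(
  increments=[
    [[-0.01,-0.035,0,0],[-0.02,-0.07,0,0],[-0.03,-0.105,0,0],[-0.04,-0.14,0,0],[-0.05,-0.175,0,0],[-0.06,-0.207,0,0],[-0.06,-0.207,0,0],[-0.06,-0.207,0,0]],
  ],
)

```text
time_s: 27.32
ee_pos: [0.4756, 0.0859, 0.3026]
orientation: [1.0, -0.011, -0.0, 0.0]
contact_force: [0.5, -0.2, -0.2]
opening: 0.0933
grasp_force: 0.0
```

>>> jog_arm(
  increments=[
    [[0,0,0,0],[0,0,0,0],[0,0,0,0],[0,0,0,0],[0,0,0,0],[0,0,0,0],[0,0,0,0],[0,0,0,0]],
  ],
)

```text
time_s: 27.98
ee_pos: [0.4759, 0.0847, 0.3027]
orientation: [1.0, -0.012, -0.0, 0.0]
contact_force: [0.1, -1.4, 0.2]
opening: 0.0927
grasp_force: 0.0
```

```bash
python3 - <<'E'
from h import *
look('w5',['blue'])
o=bot.get_obs();print(o['ee_pos'],np.degrees(o['joint_pos'][5]))
step([.5405,.085,.2],30)
E
```

```text
blue ctr [0.5401 0.0835] r 24.0 window (np.float64(77.8), np.float64(361.0)) profile dark [(322, 341), (324, 410), (326, 385), (328, 347), (330, 347), (332, 387), (334, 438), (336, 364)]
[0.47591425 0.08470283 0.30273893] 95.9946333127737
shift [np.float64(0.0646), np.float64(-0.0019), np.float64(0.1027)] twist -31.42 | j6 end ~ 69.0 deg  t 28.03
```

>>> jog_arm(
  increments=[
    [[0.0645,-0.0005,0.1,-55],[0.0645,-0.0005,0.1,-55],[0.0645,-0.0005,0.1,-55],[0.0645,-0.0005,0.1,-55],[0.0645,-0.0005,0.1,-55],[0.0645,-0.0005,0.1,-55],[0.0645,-0.0005,0.1,-55],[0.0645,-0.0005,0.1,-55]],
  ],
)

```text
time_s: 28.7
ee_pos: [0.5404, 0.0837, 0.2026]
orientation: [0.891, 0.454, -0.0, -0.0]
contact_force: [-0.6, 0.0, -0.2]
opening: 0.0931
grasp_force: 0.0
```

>>> jog_arm(
  increments=[
    [[0,0,0,-16.4],[0,0,0,-16.4],[0,0,0,-16.4],[0,0,0,-16.4],[0,0,0,-16.4],[0,0,0,-16.4],[0,0,0,-16.4],[0,0,0,-16.4]],
  ],
)

```text
time_s: 29.37
ee_pos: [0.5404, 0.0837, 0.2027]
orientation: [0.819, 0.573, 0.0, -0.0]
contact_force: [0.6, 0.5, 0.3]
opening: 0.0927
grasp_force: 0.0
```

```bash
python3 - <<'E'
from h import *
step([.5402,.0838,.125],70)
E
```

```text
shift [np.float64(0.0001), np.float64(-0.0002), np.float64(0.0777)] twist -0.06 | j6 end ~ 29.0 deg  t 29.37
```

>>> jog_arm(
  increments=[
    [[0,0,0.03,0],[0,0,0.06,0],[0,0,0.077,0],[0,0,0.077,0],[0,0,0.077,0],[0,0,0.077,0],[0,0,0.077,0],[0,0,0.077,0]],
  ],
)

```text
time_s: 30.03
ee_pos: [0.541, 0.0837, 0.127]
orientation: [0.819, 0.573, 0.001, 0.001]
contact_force: [0.2, -0.3, 0.6]
opening: 0.0929
grasp_force: 0.0
```

>>> jog_arm(
  increments=[
    [[0,0,0,0],[0,0,0,0],[0,0,0,0],[0,0,0,0],[0,0,0,0],[0,0,0,0],[0,0,0,0],[0,0,0,0]],
  ],
  fingers=0,
  grip_force=10,
)

```text
time_s: 30.7
ee_pos: [0.5403, 0.0837, 0.1257]
orientation: [0.819, 0.573, -0.0, -0.0]
contact_force: [-0.2, 1.1, 0.5]
opening: 0.0475
grasp_force: 10.0
```

>>> jog_arm(
  increments=[
    [[0,0,0,6],[0,0,0,12],[0,0,0,18],[0,0,0,24],[0,0,0,30],[0,0,0,36],[0,0,0,42],[0,0,0,48]],
  ],
)

```text
time_s: 31.37
ee_pos: [0.5405, 0.0837, 0.1258]
orientation: [0.982, 0.188, 0.0, -0.0]
contact_force: [0.7, 0.1, -1.4]
opening: 0.0477
grasp_force: 10.0
```

>>> jog_arm(
  increments=[
    [[0,0,0,6],[0,0,0,12],[0,0,0,18],[0,0,0,24],[0,0,0,30],[0,0,0,36],[0,0,0,42],[0,0,0,48]],
  ],
)

```text
time_s: 32.03
ee_pos: [0.5406, 0.0836, 0.1258]
orientation: [0.974, -0.228, 0.0, -0.0]
contact_force: [0.2, -0.3, -0.1]
opening: 0.0475
grasp_force: 10.0
```

>>> jog_arm(
  increments=[
    [[0,0,0,6],[0,0,0,12],[0,0,0,12.8],[0,0,0,12.8],[0,0,0,12.8],[0,0,0,12.8],[0,0,0,12.8],[0,0,0,12.8]],
  ],
)

```text
time_s: 32.7
ee_pos: [0.5405, 0.0837, 0.1258]
orientation: [0.943, -0.332, 0.0, -0.0]
contact_force: [1.3, 0.3, -0.6]
opening: 0.0482
grasp_force: 10.0
```

>>> jog_arm(
  increments=[
    [[0,0,0,0],[0,0,0,0],[0,0,0,0],[0,0,0,0],[0,0,-0.04,0],[0,0,-0.08,0],[-0.02,0,-0.12,0],[-0.04,0,-0.15,0]],
  ],
  fingers=1,
)

```text
time_s: 33.37
ee_pos: [0.5092, 0.1085, 0.278]
orientation: [0.943, -0.333, 0.001, -0.0]
contact_force: [0.7, 0.5, 0.4]
opening: 0.0923
grasp_force: 0.0
```

>>> jog_arm(
  increments=[
    [[-0.03,0,-0.02,0],[-0.03,0,-0.02,0],[-0.03,0,-0.02,0],[-0.03,0,-0.02,0],[-0.03,0,-0.02,0],[-0.03,0,-0.02,0],[-0.03,0,-0.02,0],[-0.03,0,-0.02,0]],
  ],
)

```text
time_s: 34.03
ee_pos: [0.486, 0.1272, 0.2951]
orientation: [0.943, -0.333, -0.001, 0.0]
contact_force: [-0.1, -0.0, -0.2]
opening: 0.0929
grasp_force: 0.0
```

```bash
cat >> h.py <<'E'
def hole(name,c,R=np.arange(.008,.022,.001)):
    """black hole angle within cap of saved wrist picture"""
    C=cal("wrist"); im=cv2.imread(f"pics/{name}.png")[:,:,::-1].copy()
    A=np.radians(np.arange(0,360,2)); P=[[c[0]+q*np.cos(a),c[1]+q*np.sin(a),.115] for q in R for a in A]
    uv=proj('',P,C).astype('float32'); g=cv2.remap(im,uv[:,0],uv[:,1],cv2.INTER_LINEAR).reshape(len(R),len(A),3).astype(int)
    w=(g.max(2)<90).astype(float); print('hole',np.degrees(np.angle((w*np.exp(1j*A)).sum())).round(1),w.sum())
E
python3 - <<'E'
from h import *
look('w6',['blue']); hole('w6',[.5402,.0838])
step([.5402,.0838,.2],149)
E
```

```text
blue ctr [0.5422 0.0824] r 24.1 window (np.float64(-29.0), np.float64(366.0)) profile dark [(314, 168), (316, 232), (318, 223), (320, 216), (322, 213), (324, 216), (326, 223), (328, 138)]
hole -37.0 148.0
shift [np.float64(0.0695), np.float64(-0.0001), np.float64(0.0953)] twist 172.16 | j6 end ~ -50.0 deg  t 34.08
```

```bash
python3 - <<'E'
from h import *
hole('w6',[.5422,.0824]);hole('w6',[.5422,.0824],np.arange(.010,.020,.001))
im=cv2.imread("pics/w6z.png"); print(im.shape)
a=cv2.imread("pics/w2z.png")[:,:400]
cv2.imwrite("pics/cmp.png",np.hstack([a,im]))
E
```

```text
hole -37.2 184.0
hole -37.2 170.0
(400, 400, 3)
```

View pics/cmp.png

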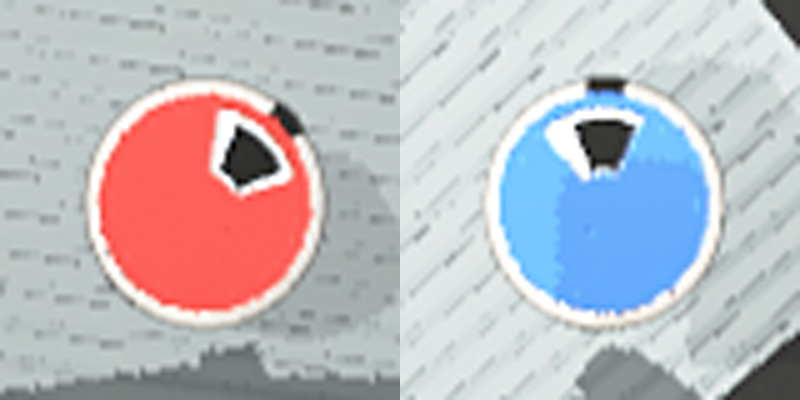

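```bash
cat >> h.py <<'E'
def offs(path):
    """image-space: (window angle - hole angle) in deg, ccw seen from above, and hole-mark"""
    im=cv2.imread(path); h=cv2.cvtColor(im,cv2.COLOR_BGR2HSV).astype(int); H=im.shape[0]
    sat=((h[...,1]>100)&(h[...,2]>150)).astype('uint8'); n,l,s,c=cv2.connectedComponentsWithStats(sat); i=1+np.argmax(s[1:,4])
    pts=np.argwhere(l==i)[:,::-1].astype('int32'); (cx,cy),r=cv2.minEnclosingCircle(pts)
    y,x=np.mgrid[:H,:im.shape[1]]; rho=np.hypot(x-cx,y-cy)/r; th=np.arctan2(-(y-cy),x-cx)
    a=lambda m:np.degrees(np.angle(np.exp(1j*th[m]).sum()))
    ins=(rho>.4)&(rho<.85); w=ins&(h[...,1]<60); b=ins&(h[...,2]<80); mk=(rho>1.06)&(rho<1.22)&(h[...,2]<90)
    w=w|b; d=lambda p,q:round((p-q+180)%360-180,1)
    tw=th[w]-np.radians(a(w)); tw=(tw+np.pi)%(2*np.pi)-np.pi; tb=th[b]-np.radians(a(w)); tb=(tb+np.pi)%(2*np.pi)-np.pi
    e=lambda t:np.degrees(np.percentile(t,[1,99])).round(1)
    print(path,'r',round(r,1),'window-hole',d(a(w),a(b)),'window-mark',d(a(w),a(mk)),'hole-mark',d(a(b),a(mk)),'edges w',e(tw),'b',e(tb),'mid diff',round(e(tw).mean()-e(tb).mean(),1))
E
python3 - <<'E'
from h import *
cv2.imwrite('pics/w2r.png',cv2.imread('pics/w2z.png')[:,:400])
offs('pics/w2r.png');offs('pics/w6z.png')
E
```

```text
pics/w2r.png r 110.4 window-hole 2.8 window-mark 3.8 hole-mark 0.9 edges w [-34.1  32.5] b [-23.7  17.3] mid diff 2.4
pics/w6z.png r 112.5 window-hole 9.6 window-mark 11.2 hole-mark 1.5 edges w [-33.8  32.2] b [-29.2  10. ] mid diff 8.8
```

```bash
python3 - <<'E'
from h import *
step([.5415,.0832,.126],-38.8)
E
```

```text
shift [np.float64(0.0709), np.float64(-0.0005), np.float64(0.1693)] twist -0.04 | j6 end ~ 138.0 deg  t 34.08
```

>>> jog_arm(
  increments=[
    [[0.035,-0.0005,0,0],[0.071,-0.0005,0.02,0],[0.071,-0.0005,0.055,0],[0.071,-0.0005,0.09,0],[0.071,-0.0005,0.125,0],[0.071,-0.0005,0.155,0],[0.071,-0.0005,0.169,0],[0.071,-0.0005,0.169,0]],
  ],
)

```text
time_s: 34.75
ee_pos: [0.5398, 0.0831, 0.1234]
orientation: [0.943, -0.332, -0.003, 0.001]
contact_force: [0.0, 0.2, 0.6]
opening: 0.093
grasp_force: 0.0
```

>>> jog_arm(
  increments=[
    [[0,0,0,0],[0,0,0,0],[0,0,0,0],[0,0,0,0],[0,0,0,0],[0,0,0,0],[0,0,0,0],[0,0,0,0]],
  ],
  fingers=0,
)

```text
time_s: 35.42
ee_pos: [0.5416, 0.0835, 0.127]
orientation: [0.943, -0.332, 0.0, -0.0]
contact_force: [-0.3, 0.6, 1.1]
opening: 0.0477
grasp_force: 10.0
```

>>> jog_arm(
  increments=[
    [[0,0,0,3],[0,0,0,6],[0,0,0,9],[0,0,0,9.2],[0,0,0,9.2],[0,0,0,9.2],[0,0,0,9.2],[0,0,0,9.2]],
  ],
)

```text
time_s: 36.08
ee_pos: [0.5417, 0.0835, 0.127]
orientation: [0.914, -0.407, 0.0, -0.0]
contact_force: [0.6, 1.4, 3.8]
opening: 0.0473
grasp_force: 10.0
```

>>> jog_arm(
  increments=[
    [[0,0,0,0],[0,0,0,0],[0,0,0,0],[0,0,0,0],[0,0,-0.04,0],[0,0,-0.08,0],[-0.02,0,-0.12,0],[-0.04,0,-0.15,0]],
  ],
  fingers=1,
)

```text
time_s: 36.75
ee_pos: [0.5147, 0.1129, 0.279]
orientation: [0.913, -0.408, 0.0, -0.0]
contact_force: [0.4, 0.5, 0.4]
opening: 0.0918
grasp_force: 0.0
```

>>> jog_arm(
  increments=[
    [[-0.03,0,-0.02,0],[-0.03,0,-0.02,0],[-0.03,0,-0.02,0],[-0.03,0,-0.02,0],[-0.03,0,-0.02,0],[-0.03,0,-0.02,0],[-0.03,0,-0.02,0],[-0.03,0,-0.02,0]],
  ],
)

```text
time_s: 37.42
ee_pos: [0.4948, 0.1351, 0.2961]
orientation: [0.913, -0.407, -0.0, 0.0]
contact_force: [-0.3, 1.0, 0.5]
opening: 0.093
grasp_force: 0.0
```

```bash
python3 - <<'E'
from h import *
look('w7',['blue']); offs('pics/w7z.png'); hole('w7',[.5415,.0832])
step([.5415,.0832,.2],147)
E
```

```text
blue ctr [0.5422 0.0822] r 24.2 window (np.float64(-38.5), np.float64(377.0)) profile dark [(314, 164), (316, 238), (318, 225), (320, 207), (322, 194), (324, 209), (326, 246), (328, 179)]
pics/w7z.png r 111.2 window-hole -1.4 window-mark 0.3 hole-mark 1.7 edges w [-34.1  33.8] b [-18.2  21.2] mid diff -1.7
hole -37.9 164.0
shift [np.float64(0.0699), np.float64(-0.0), np.float64(0.0963)] twist 164.95 | j6 end ~ -48.0 deg  t 37.47
```

>>> jog_arm(
  increments=[
    [[0.07,0,0.09,-56],[0.07,0,0.09,-56],[0.07,0,0.09,-56],[0.07,0,0.09,-56],[0.07,0,0.09,-56],[0.07,0,0.09,-56],[0.07,0,0.09,-56],[0.07,0,0.09,-56]],
  ],
)

```text
time_s: 38.13
ee_pos: [0.5416, 0.0832, 0.2065]
orientation: [0.997, 0.073, -0.0, 0.0]
contact_force: [0.8, -0.7, 0.5]
opening: 0.0931
grasp_force: 0.0
```

>>> jog_arm(
  increments=[
    [[0,0,0,-56],[0,0,0,-56],[0,0,0,-56],[0,0,0,-56],[0,0,0,-56],[0,0,0,-56],[0,0,0,-56],[0,0,0,-56]],
  ],
)

```text
time_s: 38.8
ee_pos: [0.5415, 0.0833, 0.2066]
orientation: [0.846, 0.532, -0.0, -0.0]
contact_force: [-0.6, -0.5, 0.1]
opening: 0.0932
grasp_force: 0.0
```

>>> jog_arm(
  increments=[
    [[0,0,0,-56],[0,0,0,-56],[0,0,0,-56],[0,0,0,-56],[0,0,0,-56],[0,0,0,-56],[0,0,0,-56],[0,0,0,-56]],
  ],
)

```text
time_s: 39.47
ee_pos: [0.5416, 0.0833, 0.2066]
orientation: [0.497, 0.868, -0.0, -0.0]
contact_force: [0.3, -0.1, 0.0]
opening: 0.0931
grasp_force: 0.0
```

>>> jog_arm(
  increments=[
    [[0,0,0,-23],[0,0,0,-23],[0,0,0,-23],[0,0,0,-23],[0,0,0,-23],[0,0,0,-23],[0,0,0,-23],[0,0,0,-23]],
  ],
)

```text
time_s: 40.13
ee_pos: [0.5415, 0.0834, 0.2067]
orientation: [0.318, 0.948, 0.0, -0.0]
contact_force: [-0.9, 0.3, 0.3]
opening: 0.0931
grasp_force: 0.0
```

```bash
python3 - <<'E'
from h import *
step([.5415,.0832,.079],143); o=bot.get_obs();print(o['ee_pos'],np.degrees(o['joint_pos']))
E
```

```text
shift [np.float64(-0.0001), np.float64(-0.0002), np.float64(0.1277)] twist -0.08 | j6 end ~ -44.0 deg  t 40.13
[0.54152448 0.08339034 0.20670815] [ 3.88501649e+00  2.22540426e+01  9.71557315e+01  2.09884560e-03
  6.05929622e+01 -4.90347852e+01]
```

>>> jog_arm(
  increments=[
    [[0,0,0.04,0],[0,0,0.08,0],[0,0,0.11,0],[0,0,0.127,0],[0,0,0.127,0],[0,0,0.127,0],[0,0,0.127,0],[0,0,0.127,0]],
  ],
)

```text
time_s: 40.8
ee_pos: [0.5424, 0.0835, 0.0814]
orientation: [0.318, 0.948, 0.001, 0.001]
contact_force: [1.0, 0.9, -0.6]
opening: 0.0928
grasp_force: 0.0
```

>>> jog_arm(
  increments=[
    [[0,0,0,0],[0,0,0,0],[0,0,0,0],[0,0,0,0],[0,0,0,0],[0,0,0,0],[0,0,0,0],[0,0,0,0]],
  ],
  fingers=0,
  grip_force=25,
)

```text
time_s: 41.47
ee_pos: [0.5416, 0.0835, 0.0798]
orientation: [0.317, 0.948, 0.0, 0.0]
contact_force: [0.5, 0.3, 1.3]
opening: 0.0599
grasp_force: 25.0
```

>>> jog_arm(
  increments=[
    [[0,0,-0.02,0],[0,0,-0.05,0],[0,0,-0.08,0],[0,0,-0.11,0],[0,0,-0.14,0],[0,0,-0.17,0],[0,0,-0.18,0],[0,0,-0.18,0]],
  ],
)

```text
time_s: 42.13
ee_pos: [0.5422, 0.0835, 0.2615]
orientation: [0.317, 0.948, 0.001, 0.002]
contact_force: [-0.2, 0.6, -2.6]
opening: 0.0598
grasp_force: 25.0
```

```bash
python3 - <<'E'
from h import *
o=bot.get_obs();print(o['ee_pos'],np.degrees(o['joint_pos']))
step([*rack(0.025,-.1),.25],178.6)
E
```

```text
[0.54222585 0.08347618 0.26147742] [ 3.89057940e+00  1.88225609e+01  9.37904814e+01 -1.69815577e-03
  6.71771620e+01 -4.90933170e+01]
shift [np.float64(-0.2559), np.float64(-0.3181), np.float64(0.0115)] twist -35.62 | j6 end ~ -119.0 deg  t 42.13
```

>>> jog_arm(
  increments=[
    [[-0.013,-0.016,0,0],[-0.034,-0.042,0,0],[-0.056,-0.07,0,0],[-0.08,-0.0995,0,0],[-0.104,-0.1295,0,0],[-0.128,-0.159,0,0],[-0.152,-0.189,0,0],[-0.176,-0.219,0,0]],
  ],
)

```text
time_s: 42.8
ee_pos: [0.5491, -0.199, 0.2569]
orientation: [0.317, 0.948, 0.0, -0.002]
contact_force: [0.3, 0.2, -2.6]
opening: 0.0596
grasp_force: 25.0
```

>>> jog_arm(
  increments=[
    [[-0.024,-0.03,0,-5],[-0.046,-0.057,0,-10],[-0.064,-0.08,0,-15],[-0.08,-0.099,0,-20],[-0.08,-0.099,0,-25],[-0.08,-0.099,0,-30],[-0.08,-0.099,0,-35.6],[-0.08,-0.099,0,-35.6]],
  ],
)

```text
time_s: 43.47
ee_pos: [0.5537, -0.3244, 0.2566]
orientation: [0.01, 1.0, 0.001, -0.002]
contact_force: [0.1, -0.0, -4.0]
opening: 0.0596
grasp_force: 25.0
```

>>> jog_arm(
  increments=[
    [[0,0,0,0],[0,0,0,0],[0,0,0.03,0],[0,0,0.06,0],[0,0,0.08,0],[0,0,0.085,0],[0,0,0.085,0],[0,0,0.085,0]],
  ],
)

```text
time_s: 44.13
ee_pos: [0.5549, -0.3248, 0.1757]
orientation: [0.013, 1.0, -0.0, 0.0]
contact_force: [0.9, 0.9, -2.8]
opening: 0.0598
grasp_force: 25.0
```

```bash
python3 - <<'E'
from h import *
o=bot.get_obs();print(o['ee_pos'],o['contact_force'])
step([*rack(0.025,-.1),.163],178.6)
E
```

```text
[ 0.5549019  -0.32481666  0.17568216] [ 0.86193571  0.85211749 -2.79433522]
shift [np.float64(-0.0001), np.float64(0.0002), np.float64(0.0127)] twist -0.06 | j6 end ~ -119.0 deg  t 44.13
```

Same tilt again, with the 12 mm lowering first.

>>> jog_arm(
  increments=[
    [[0,0,0.012,0],[-0.012,0,0.014,0],[-0.023,0,0.018,0],[-0.031,0,0.014,0],[-0.039,0,0.011,0],[-0.047,0,0.009,0],[-0.056,0,0.0085,0],[-0.065,0,0.009,0]],
  ],
  grip_force=10,
)

```text
time_s: 44.8
ee_pos: [0.6204, -0.3265, 0.1672]
orientation: [0.012, 1.0, -0.0, 0.001]
contact_force: [-1.6, 0.8, -0.4]
opening: 0.0598
grasp_force: 10.0
```

>>> jog_arm(
  increments=[
    [[-0.008,0,0.0015,0],[-0.016,0,0.004,0],[-0.024,0,0.008,0],[-0.0315,0,0.0125,0],[-0.038,0,0.018,0],[-0.044,0,0.0245,0],[-0.049,0,0.0315,0],[-0.05,0,0.0325,0]],
  ],
)

```text
time_s: 45.47
ee_pos: [0.6697, -0.3271, 0.1312]
orientation: [0.012, 1.0, 0.0, -0.001]
contact_force: [-0.1, -0.1, -0.0]
opening: 0.06
grasp_force: 10.0
```

>>> jog_arm(
  increments=[
    [[0,0,0,0],[0,0,0,0],[0,0,0,0],[0,0,-0.01,0],[0,0,-0.03,0],[0,0,-0.06,0],[0,0,-0.09,0],[0,0,-0.09,0]],
  ],
  grip_force=30,
)

```text
time_s: 46.13
ee_pos: [0.6711, -0.3286, 0.2313]
orientation: [0.012, 1.0, -0.003, 0.004]
contact_force: [1.2, -0.1, -1.4]
opening: 0.0594
grasp_force: 30.0
```

```bash
python3 - <<'E'
from h import *
o=bot.get_obs();print(o['ee_pos'],o['contact_force'])
im=cams.read_camera("wrist"); cv2.imwrite("pics/w8.png",im[:,:,::-1])
h=cv2.cvtColor(im,cv2.COLOR_RGB2HSV); m=((abs(h[...,0].astype(int)-110)<14)&(h[...,1]>120)&(h[...,2]>60)).astype('uint8')
n,l,s,c=cv2.connectedComponentsWithStats(m)
for i in range(1,n):
    if s[i,4]>150: print(s[i],c[i])
r=cv2.imread("pics/w4.png")
step([*rack(-.008,.0),.223],-1.4)
E
```

```text
[ 0.67108686 -0.32864326  0.23130208] [ 1.18976835 -0.06759956 -1.44970736]
[ 214  136   82  103 8166] [254.2564291  185.95469018]
[ 208  285   90   30 2653] [252.5171504  299.36411609]
shift [np.float64(0.1485), np.float64(0.1008), np.float64(0.0048)] twist 179.97 | j6 end ~ 68.0 deg  t 46.18
```

>>> jog_arm(
  increments=[
    [[0.028,0.019,0,0],[0.056,0.038,0,6],[0.084,0.057,0,12],[0.112,0.076,0,18],[0.14,0.095,0,24],[0.1485,0.101,0,30],[0.1485,0.101,0,36],[0.1485,0.101,0,42]],
  ],
)

```text
time_s: 46.85
ee_pos: [0.5223, -0.2222, 0.2227]
orientation: [0.372, 0.928, -0.0, -0.001]
contact_force: [-0.1, 0.1, -2.7]
opening: 0.0594
grasp_force: 30.0
```

>>> jog_arm(
  increments=[
    [[0,0,0,6],[0,0,0,12],[0,0,0,19],[0,0,0,26],[0,0,0,33],[0,0,0,40],[0,0,0,47],[0,0,0,54]],
  ],
)

```text
time_s: 47.52
ee_pos: [0.5227, -0.2226, 0.2222]
orientation: [0.753, 0.658, -0.0, -0.001]
contact_force: [-0.5, 0.2, -2.9]
opening: 0.0593
grasp_force: 30.0
```

>>> jog_arm(
  increments=[
    [[0,0,0,6],[0,0,0,12],[0,0,0,19],[0,0,0,26],[0,0,0,33],[0,0,0,40],[0,0,0,47],[0,0,0,54]],
  ],
)

```text
time_s: 48.18
ee_pos: [0.5227, -0.2226, 0.2222]
orientation: [0.97, 0.244, -0.001, -0.001]
contact_force: [0.3, -0.3, -2.7]
opening: 0.0591
grasp_force: 30.0
```

>>> jog_arm(
  increments=[
    [[0,0,0,6],[0,0,0,12],[0,0,0,18],[0,0,0,24],[0,0,0,30],[0,0,0,30],[0,0,0,30],[0,0,0,30]],
  ],
)

```text
time_s: 48.85
ee_pos: [0.5231, -0.2227, 0.2228]
orientation: [1.0, -0.011, -0.0, -0.0]
contact_force: [0.1, -0.2, -2.6]
opening: 0.0592
grasp_force: 30.0
```

```bash
python3 - <<'E'
from h import *
o=bot.get_obs();print(o['ee_pos'],np.degrees(o['joint_pos']),o['contact_force'])
step([*rack(-.007,.0),.082],-1.4)
E
```

```text
[ 0.52308986 -0.22268271  0.22275509] [-2.77498958e+01  2.32978546e+01  9.30772483e+01 -3.60394936e-03
  6.36853496e+01  6.34752162e+01] [ 0.14889653 -0.22128988 -2.57945311]
shift [np.float64(0.0024), np.float64(0.0011), np.float64(0.1408)] twist 0.18 | j6 end ~ 68.0 deg  t 48.85
```

>>> jog_arm(
  increments=[
    [[0.001,0.001,0.03,0],[0.001,0.001,0.06,0],[0.001,0.001,0.09,0],[0.001,0.001,0.11,0],[0.001,0.001,0.12,0],[0.001,0.001,0.125,0],[0.001,0.001,0.13,0],[0.001,0.001,0.132,0]],
  ],
)

```text
time_s: 49.52
ee_pos: [0.5249, -0.2241, 0.0917]
orientation: [1.0, -0.012, 0.0, 0.0]
contact_force: [-0.0, 0.2, -2.6]
opening: 0.0589
grasp_force: 30.0
```

>>> jog_arm(
  increments=[
    [[0,0,0.002,0],[0,0,0.004,0],[0,0,0.006,0],[0,0,0.008,0],[0,0,0.009,0],[0,0,0.009,0],[0,0,0.009,0],[0,0,0.009,0]],
  ],
  grip_force=8,
)

```text
time_s: 50.18
ee_pos: [0.5246, -0.224, 0.0824]
orientation: [1.0, -0.012, 0.0, 0.0]
contact_force: [-1.2, -3.1, 0.5]
opening: 0.0598
grasp_force: 8.0
```

>>> jog_arm(
  increments=[
    [[0,0,0,0],[0,0,0,0],[0,0,0,0],[0,0,0,0],[0,0,-0.01,0],[0,0,-0.03,0],[0,0,-0.07,0],[0,0,-0.11,0]],
  ],
  fingers=0.8,
)

```text
time_s: 50.85
ee_pos: [0.5238, -0.2234, 0.1935]
orientation: [1.0, -0.012, -0.001, -0.001]
contact_force: [0.1, -0.3, 0.1]
opening: 0.0745
grasp_force: 0.0
```

>>> jog_arm(
  increments=[
    [[0,0,-0.04,0],[0,0,-0.08,0],[0,0,-0.11,0],[0,0,-0.11,0],[0,0,-0.11,0],[0,0,-0.11,0],[0,0,-0.11,0],[0,0,-0.11,0]],
  ],
  fingers=1,
)

```text
time_s: 51.52
ee_pos: [0.524, -0.2236, 0.301]
orientation: [1.0, -0.012, -0.001, -0.001]
contact_force: [-0.2, 0.3, -0.6]
opening: 0.0933
grasp_force: 0.0
```

```bash
python3 - <<'E'
from h import *
o=bot.get_obs();print(o['ee_pos'])
C=cal("wrist"); im=cams.read_camera("wrist"); cv2.imwrite("pics/w9.png",im[:,:,::-1]); t=cams.read_camera("top"); cv2.imwrite("pics/top3.png",t[:,:,::-1])
h=cv2.cvtColor(im,cv2.COLOR_RGB2HSV).astype(int)
for nm,mm in(('red',(h[...,0]<5)|(h[...,0]>174)),('blue',abs(h[...,0]-110)<14)):
    m=(mm&(h[...,1]>120)&(h[...,2]>60)).astype('uint8'); n,l,s,c=cv2.connectedComponentsWithStats(m)
    for i in range(1,n):
        if s[i,4]>80:
            x,y,w,hh=s[i,:4]; print(nm,s[i],c[i],'centre xy z.1',plane('',c[i],.1,C).round(4),'far/near rows at axis',plane('',(x+w/2,y),.1,C)[:2].round(4),plane('',(x+w/2,y+hh),.076,C)[:2].round(4))
print('expected cap end',rack(-.052,.1),rack(-.052,0))
# yellow
measure(cv2.imread("pics/top3.png")[:,:,::-1].copy(),cal("top"),'yellow')
step([.533-.067,.329,.307],-1.4)
E
```

```text
[ 0.52404161 -0.22360089  0.30098878]
red [ 162  133   31   35 1014] [177.17850099 149.97337278] centre xy z.1 [ 0.5609 -0.1306  0.1   ] far/near rows at axis [ 0.5817 -0.133 ] [ 0.5342 -0.122 ]
red [163 182  38  21 664] [181.49698795 192.51204819] centre xy z.1 [ 0.5056 -0.1311  0.1   ] far/near rows at axis [ 0.5196 -0.133 ] [ 0.4843 -0.1237]
blue [243 134  28  35 947] [256.40126716 151.35691658] centre xy z.1 [ 0.5566 -0.2301  0.1   ] far/near rows at axis [ 0.578  -0.2313] [ 0.5301 -0.2306]
blue [237 184  35  20 606] [253.9009901 193.6369637] centre xy z.1 [ 0.5017 -0.2256  0.1   ] far/near rows at axis [ 0.5146 -0.2267] [ 0.4802 -0.2261]
expected cap end [ 0.48295874 -0.12275938] [ 0.48051552 -0.22272953]
yellow ctr [0.5666 0.3193] r 24.1 window (np.float64(-51.4), np.float64(389.0)) profile dark []
shift [np.float64(-0.0719), np.float64(-0.5511), np.float64(-0.0057)] twist -0.02 | j6 end ~ 127.0 deg  t 51.62
```

>>> jog_arm(
  increments=[
    [[-0.002,-0.036,0,0],[-0.004,-0.072,0,0],[-0.007,-0.108,0,0],[-0.01,-0.144,0,0],[-0.0125,-0.18,0,0],[-0.015,-0.216,0,0],[-0.0175,-0.252,0,0],[-0.02,-0.288,0,0]],
  ],
)

```text
time_s: 52.28
ee_pos: [0.5111, 0.0663, 0.3019]
orientation: [1.0, -0.012, -0.0, -0.0]
contact_force: [1.0, -0.1, -0.1]
opening: 0.093
grasp_force: 0.0
```

>>> jog_arm(
  increments=[
    [[-0.002,-0.036,0,0],[-0.004,-0.072,0,0],[-0.007,-0.108,0,0],[-0.01,-0.144,0,0],[-0.0125,-0.18,0,0],[-0.015,-0.216,0,0],[-0.0175,-0.252,0,0],[-0.0177,-0.254,0,0]],
  ],
)

```text
time_s: 52.95
ee_pos: [0.4991, 0.3236, 0.3013]
orientation: [1.0, -0.011, -0.001, -0.0]
contact_force: [0.8, 0.8, -0.1]
opening: 0.0931
grasp_force: 0.0
```

>>> jog_arm(
  increments=[
    [[0,0,0,0],[0,0,0,0],[0,0,0,0],[0,0,0,0],[0,0,0,0],[0,0,0,0],[0,0,0,0],[0,0,0,0]],
  ],
)

```text
time_s: 53.62
ee_pos: [0.5002, 0.3187, 0.3023]
orientation: [1.0, -0.013, 0.0, -0.0]
contact_force: [-0.3, -0.2, -0.7]
opening: 0.093
grasp_force: 0.0
```

```bash
python3 - <<'E'
from h import *
look('w10',['yellow']); offs('pics/w10z.png')
o=bot.get_obs();print(o['ee_pos'],np.degrees(o['joint_pos'][5]))
step([.5666,.319,.2],178)
E
```

```text
yellow ctr [0.3858 0.5681] r 14.5 window (np.float64(141.7), np.float64(1567.0)) profile dark [(0, 555), (2, 548), (4, 544), (6, 540), (8, 538), (10, 533), (12, 529), (14, 527), (16, 531), (18, 528), (20, 531), (22, 528), (24, 530), (26, 533), (28, 526), (29, 526), (32, 530), (34, 532), (36, 532), (38, 531), (40, 529), (42, 525), (44, 526), (46, 527), (48, 527), (50, 528), (52, 533), (54, 536), (56, 538), (58, 544), (59, 546), (62, 550), (64, 559), (66, 565), (68, 569), (70, 572), (72, 567), (74, 566), (76, 570), (78, 571), (80, 571), (82, 574), (84, 577), (86, 569), (88, 566), (90, 567), (92, 571), (94, 575), (96, 571), (98, 571), (100, 573), (102, 573), (104, 571), (106, 533), (108, 423), (110, 308), (112, 190), (272, 124), (274, 241), (276, 287), (278, 295), (280, 260), (282, 144), (336, 153), (338, 208), (340, 246), (342, 302), (344, 368), (346, 400), (348, 452), (350, 509), (352, 557), (354, 570), (356, 570), (358, 566)]
pics/w10z.png r 139.0 window-hole -129.3 window-mark -42.9 hole-mark 86.3 edges w [-176.1  176.5] b [-178.2  178.4] mid diff 0.1
[0.50020026 0.31877263 0.3023282 ] 119.44310102742037
shift [np.float64(0.0664), np.float64(-0.0019), np.float64(0.1023)] twist -179.43 | j6 end ~ -59.0 deg  t 53.67
```

```bash
python3 - <<'E'
from h import *
im=cv2.imread("pics/w10.png")[:,:,::-1].copy(); C=cal("wrist"); u,v=proj('',[.5666,.3193,.121],C)[0].astype(int); print(u,v)
h=cv2.cvtColor(im,cv2.COLOR_RGB2HSV); print(h[v-20:v+21:10,u-20:u+21:10].tolist())
E
```

```text
249 124
[[[90, 3, 248], [128, 17, 61], [30, 73, 255], [0, 0, 255], [90, 5, 245]], [[75, 4, 239], [30, 69, 255], [30, 70, 255], [0, 0, 255], [30, 30, 255]], [[0, 0, 255], [30, 72, 255], [30, 71, 255], [30, 51, 255], [30, 70, 255]], [[80, 6, 244], [30, 72, 255], [30, 72, 255], [30, 72, 255], [30, 7, 255]], [[90, 4, 247], [24, 5, 237], [30, 60, 255], [30, 4, 255], [88, 14, 216]]]
```

```bash
python3 - <<'E'
s=open('h.py').read()
s=s.replace("    return (m&(S>100)","    if col=='yellow': return ((abs(H-30)<4)&(S>42)&(V>235)).astype('uint8')\n    return (m&(S>100)")
s=s.replace("(sat<70)","(sat<(36 if col=='yellow' else 70))")
s=s.replace("def offs(path):","def offs(path,S1=100,S2=60):").replace("(h[...,1]>100)&(h[...,2]>150)","(h[...,1]>S1)&(h[...,2]>150)").replace("(h[...,1]<60)","(h[...,1]<S2)")
open('h.py','w').write(s)
E
python3 - <<'E'
from h import *
im=cv2.imread("pics/w10.png")[:,:,::-1].copy(); C=cal("wrist"); c=measure(im,C,'yellow'); u,v=proj('',[*c,.121],C)[0].astype(int)
cv2.imwrite('pics/w10z.png',cv2.resize(im[v-40:v+40,u-40:u+40],(400,400),interpolation=cv2.INTER_CUBIC)[:,:,::-1]); offs('pics/w10z.png',42,36)
E
```

```text
yellow ctr [0.5666 0.3184] r 23.9 window (np.float64(-52.4), np.float64(357.0)) profile dark [(24, 171), (26, 183), (28, 188), (29, 160), (32, 192), (34, 146)]
pics/w10z.png r 110.4 window-hole 13.1 window-mark -79.5 hole-mark -92.7 edges w [-31.3  31.4] b [-13.8 -12.5] mid diff 13.2
```

>>> jog_arm(
  increments=[
    [[0.033,-0.001,0.02,0],[0.0664,-0.0015,0.04,0],[0.0664,-0.0015,0.08,0],[0.0664,-0.0015,0.11,0],[0.0664,-0.0015,0.14,0],[0.0664,-0.0015,0.165,0],[0.0664,-0.0015,0.177,0],[0.0664,-0.0015,0.177,0]],
  ],
)

```text
time_s: 54.33
ee_pos: [0.5654, 0.3182, 0.1226]
orientation: [1.0, -0.012, -0.002, 0.001]
contact_force: [-0.5, -0.5, 0.0]
opening: 0.0929
grasp_force: 0.0
```

>>> jog_arm(
  increments=[
    [[0,0,0,0],[0,0,0,0],[0,0,0,0],[0,0,0,0],[0,0,0,0],[0,0,0,0],[0,0,0,0],[0,0,0,0]],
  ],
  fingers=0,
  grip_force=10,
)

```text
time_s: 55.0
ee_pos: [0.5666, 0.3188, 0.1254]
orientation: [1.0, -0.012, 0.0, 0.0]
contact_force: [-0.1, -0.9, 1.5]
opening: 0.0479
grasp_force: 10.0
```

>>> jog_arm(
  increments=[
    [[0,0,0,-6],[0,0,0,-12],[0,0,0,-18],[0,0,0,-24],[0,0,0,-30],[0,0,0,-36],[0,0,0,-42],[0,0,0,-48]],
  ],
)

```text
time_s: 55.67
ee_pos: [0.5666, 0.3188, 0.1254]
orientation: [0.917, 0.398, 0.0, 0.0]
contact_force: [-1.1, -0.8, 1.5]
opening: 0.0483
grasp_force: 10.0
```

>>> jog_arm(
  increments=[
    [[0,0,0,-6],[0,0,0,-12],[0,0,0,-18],[0,0,0,-24],[0,0,0,-30],[0,0,0,-33.3],[0,0,0,-33.3],[0,0,0,-33.3]],
  ],
)

```text
time_s: 56.33
ee_pos: [0.5666, 0.3188, 0.1254]
orientation: [0.767, 0.641, 0.0, 0.0]
contact_force: [-0.5, -0.3, 3.8]
opening: 0.0481
grasp_force: 10.0
```

>>> jog_arm(
  increments=[
    [[0,0,0,0],[0,0,0,0],[0,0,0,0],[0,0,0,0],[0,0,-0.04,0],[0,0,-0.08,0],[-0.02,0,-0.12,0],[-0.04,0,-0.15,0]],
  ],
  fingers=1,
)

```text
time_s: 57.0
ee_pos: [0.5595, 0.2797, 0.2776]
orientation: [0.766, 0.642, 0.001, 0.0]
contact_force: [0.1, 0.2, 0.7]
opening: 0.0922
grasp_force: 0.0
```

>>> jog_arm(
  increments=[
    [[-0.03,0,-0.02,0],[-0.03,0,-0.02,0],[-0.03,0,-0.02,0],[-0.03,0,-0.02,0],[-0.03,0,-0.02,0],[-0.03,0,-0.02,0],[-0.03,0,-0.02,0],[-0.03,0,-0.02,0]],
  ],
)

```text
time_s: 57.67
ee_pos: [0.5542, 0.2503, 0.2946]
orientation: [0.767, 0.642, -0.0, -0.0]
contact_force: [0.1, -0.4, -0.1]
opening: 0.093
grasp_force: 0.0
```

```bash
python3 - <<'E'
from h import *
look('w11',['yellow']); offs('pics/w11z.png',42,36); hole('w11',[.5666,.3184])
o=bot.get_obs();print(o['ee_pos'],np.degrees(o['joint_pos'][5]))
step([.5666,.3184,.2],210)
E
```

```text
yellow ctr [0.567  0.3178] r 23.7 window (np.float64(28.9), np.float64(383.0)) profile dark [(24, 229), (26, 236), (28, 170), (29, 124), (32, 154), (34, 241), (36, 187)]
pics/w11z.png r 112.6 window-hole -1.6 window-mark -1.5 hole-mark 0.0 edges w [-34.6  33.6] b [-17.3  20. ] mid diff -1.8
hole 27.2 169.0
[0.55420605 0.25018566 0.29473143] 30.001533826069696
shift [np.float64(0.0693), np.float64(0.0002), np.float64(0.0947)] twist -130.09 | j6 end ~ -91.0 deg  t 57.72
```

>>> jog_arm(
  increments=[
    [[0.0693,0,0.09,-56],[0.0693,0,0.09,-56],[0.0693,0,0.09,-56],[0.0693,0,0.09,-56],[0.0693,0,0.09,-56],[0.0693,0,0.09,-56],[0.0693,0,0.09,-56],[0.0693,0,0.09,-56]],
  ],
)

```text
time_s: 58.38
ee_pos: [0.5664, 0.3183, 0.2049]
orientation: [0.372, 0.928, -0.0, -0.0]
contact_force: [-0.0, 0.8, -0.2]
opening: 0.0928
grasp_force: 0.0
```

>>> jog_arm(
  increments=[
    [[0,0,0,-56],[0,0,0,-56],[0,0,0,-56],[0,0,0,-56],[0,0,0,-56],[0,0,0,-56],[0,0,0,-56],[0,0,0,-56]],
  ],
)

```text
time_s: 59.05
ee_pos: [0.5664, 0.3182, 0.205]
orientation: [-0.107, 0.994, -0.0, -0.0]
contact_force: [0.1, 0.5, -0.1]
opening: 0.0929
grasp_force: 0.0
```

>>> jog_arm(
  increments=[
    [[0,0,0,-17.6],[0,0,0,-17.6],[0,0,0,-17.6],[0,0,0,-17.6],[0,0,0,-17.6],[0,0,0,-17.6],[0,0,0,-17.6],[0,0,0,-17.6]],
  ],
)

```text
time_s: 59.72
ee_pos: [0.5664, 0.3181, 0.2052]
orientation: [-0.254, 0.967, 0.0, -0.0]
contact_force: [0.1, 0.2, 0.5]
opening: 0.0932
grasp_force: 0.0
```

```bash
python3 - <<'E'
from h import *
step([.5668,.3182,.079],209.5); o=bot.get_obs();print(o['ee_pos'],np.degrees(o['joint_pos'][5]))
E
```

```text
shift [np.float64(-0.0004), np.float64(-0.0001), np.float64(0.1262)] twist -0.07 | j6 end ~ -90.0 deg  t 59.72
[0.56643485 0.31812807 0.20523175] -94.21107049817178
```

>>> jog_arm(
  increments=[
    [[0,0,0.04,0],[0,0,0.08,0],[0,0,0.11,0],[0,0,0.126,0],[0,0,0.126,0],[0,0,0.126,0],[0,0,0.126,0],[0,0,0.126,0]],
  ],
)

```text
time_s: 60.38
ee_pos: [0.5673, 0.3185, 0.0811]
orientation: [-0.254, 0.967, 0.0, 0.001]
contact_force: [-0.1, 0.2, -0.1]
opening: 0.0929
grasp_force: 0.0
```

>>> jog_arm(
  increments=[
    [[0,0,0,0],[0,0,0,0],[0,0,0,0],[0,0,0,0],[0,0,0,0],[0,0,0,0],[0,0,0,0],[0,0,0,0]],
  ],
  fingers=0,
  grip_force=25,
)

```text
time_s: 61.05
ee_pos: [0.5664, 0.3182, 0.0793]
orientation: [-0.254, 0.967, 0.0, 0.0]
contact_force: [-0.8, 0.9, 1.6]
opening: 0.0597
grasp_force: 25.0
```

>>> jog_arm(
  increments=[
    [[0,0,-0.02,0],[0,0,-0.05,0],[0,0,-0.08,0],[0,0,-0.11,0],[0,0,-0.14,0],[0,0,-0.17,0],[0,0,-0.18,0],[0,0,-0.18,0]],
  ],
)

```text
time_s: 61.72
ee_pos: [0.5671, 0.3184, 0.2613]
orientation: [-0.254, 0.967, 0.0, 0.002]
contact_force: [-0.1, -0.7, -3.3]
opening: 0.0593
grasp_force: 25.0
```

>>> jog_arm(
  increments=[
    [[0,0,0,6],[0,0,0,12],[0,0,0,18],[0,0,0,24],[0,0,0,30.9],[0,0,0,30.9],[0,0,0,30.9],[0,0,0,30.9]],
  ],
)

```text
time_s: 62.38
ee_pos: [0.5661, 0.3179, 0.2578]
orientation: [0.01, 1.0, -0.0, -0.001]
contact_force: [0.2, -0.5, -3.5]
opening: 0.0595
grasp_force: 25.0
```

```bash
python3 - <<'E'
from h import *
o=bot.get_obs();print(o['ee_pos'],np.degrees(o['joint_pos'][5]),o['contact_force'])
step([*rack(0.025,-.1),.25],178.6)
E
```

```text
[0.56611122 0.31793064 0.25782072] -63.595043770171294 [ 0.21606836 -0.52682193 -3.49222334]
shift [np.float64(-0.0023), np.float64(-0.6426), np.float64(0.0078)] twist 0.21 | j6 end ~ -119.0 deg  t 62.38
```

>>> jog_arm(
  increments=[
    [[0,-0.016,0,0],[0,-0.045,0,0],[0,-0.08,0,0],[0,-0.115,0,0],[0,-0.15,0,0],[0,-0.185,0,0],[0,-0.22,0,0],[0,-0.255,0,0]],
  ],
)

```text
time_s: 63.05
ee_pos: [0.5594, 0.0609, 0.2591]
orientation: [0.011, 1.0, -0.0, -0.0]
contact_force: [1.3, -0.4, -3.2]
opening: 0.0596
grasp_force: 25.0
```

>>> jog_arm(
  increments=[
    [[-0.001,-0.035,0,0],[-0.0023,-0.07,0,0],[-0.0023,-0.105,0,0],[-0.0023,-0.14,0,0],[-0.0023,-0.175,0,0],[-0.0023,-0.21,0,0],[-0.0023,-0.245,0,0],[-0.0023,-0.28,0,0]],
  ],
)

```text
time_s: 63.72
ee_pos: [0.5545, -0.219, 0.2591]
orientation: [0.011, 1.0, -0.0, -0.0]
contact_force: [0.4, 0.0, -3.2]
opening: 0.0595
grasp_force: 25.0
```

>>> jog_arm(
  increments=[
    [[0,-0.035,0,0],[0,-0.065,0,0],[0,-0.09,0,0],[0,-0.1075,0,0],[0,-0.1075,0,0],[0,-0.1075,0,0],[0,-0.1075,0,0],[0,-0.1075,0,0]],
  ],
)

```text
time_s: 64.38
ee_pos: [0.553, -0.3232, 0.2593]
orientation: [0.012, 1.0, 0.0, -0.0]
contact_force: [0.4, 0.5, -2.9]
opening: 0.0595
grasp_force: 25.0
```

>>> jog_arm(
  increments=[
    [[0,0,0,0],[0,0,0.03,0],[0,0,0.06,0],[0,0,0.08,0],[0,0,0.085,0],[0,0,0.085,0],[0,0,0.085,0],[0,0,0.085,0]],
  ],
)

```text
time_s: 65.05
ee_pos: [0.5536, -0.3245, 0.1761]
orientation: [0.012, 1.0, -0.001, 0.001]
contact_force: [-0.1, 0.6, -2.6]
opening: 0.0594
grasp_force: 25.0
```

```bash
python3 - <<'E'
from h import *
o=bot.get_obs();print(o['ee_pos'],o['contact_force'])
step([*rack(0.025,-.1),.163],178.6)
E
```

```text
[ 0.55363018 -0.32451747  0.17613657] [-0.11297042  0.61763786 -2.62978657]
shift [np.float64(-0.0014), np.float64(-0.0), np.float64(0.0131)] twist 0.0 | j6 end ~ -119.0 deg  t 65.05
```

>>> jog_arm(
  increments=[
    [[-0.001,0,0.012,0],[-0.013,0,0.014,0],[-0.024,0,0.018,0],[-0.032,0,0.014,0],[-0.04,0,0.011,0],[-0.048,0,0.009,0],[-0.057,0,0.0085,0],[-0.066,0,0.009,0]],
  ],
  grip_force=10,
)

```text
time_s: 65.72
ee_pos: [0.6198, -0.3261, 0.1666]
orientation: [0.012, 1.0, -0.0, 0.001]
contact_force: [-1.8, 1.0, -1.2]
opening: 0.0598
grasp_force: 10.0
```

>>> jog_arm(
  increments=[
    [[-0.008,0,0.0015,0],[-0.016,0,0.004,0],[-0.024,0,0.008,0],[-0.0315,0,0.0125,0],[-0.038,0,0.018,0],[-0.044,0,0.0245,0],[-0.049,0,0.0315,0],[-0.05,0,0.0325,0]],
  ],
)

```text
time_s: 66.38
ee_pos: [0.6692, -0.3268, 0.1308]
orientation: [0.012, 1.0, 0.0, -0.001]
contact_force: [0.4, 0.5, 1.4]
opening: 0.0596
grasp_force: 10.0
```

>>> jog_arm(
  increments=[
    [[0,0,0,0],[0,0,0,0],[0,0,0,0],[0,0,-0.01,0],[0,0,-0.03,0],[0,0,-0.06,0],[0,0,-0.09,0],[0,0,-0.09,0]],
  ],
  grip_force=30,
)

```text
time_s: 67.05
ee_pos: [0.6705, -0.3283, 0.2307]
orientation: [0.012, 1.0, -0.003, 0.004]
contact_force: [1.7, -0.7, -1.8]
opening: 0.0595
grasp_force: 30.0
```

```bash
python3 - <<'E'
from h import *
o=bot.get_obs();print(o['ee_pos'],o['contact_force'])
im=cams.read_camera("wrist"); cv2.imwrite("pics/w12.png",im[:,:,::-1])
h=cv2.cvtColor(im,cv2.COLOR_RGB2HSV).astype(int); m=((abs(h[...,0]-29)<5)&(h[...,1]>60)&(h[...,2]>100)).astype('uint8')
n,l,s,c=cv2.connectedComponentsWithStats(m)
for i in range(1,n):
    if s[i,4]>300: print(s[i],c[i])
step([*rack(-.008,-.1),.223],-1.4)
E
```

```text
[ 0.67046194 -0.32830327  0.23072443] [ 1.70555872 -0.66834699 -1.83357258]
shift [np.float64(0.1478), np.float64(0.0005), np.float64(0.0043)] twist 179.97 | j6 end ~ 60.0 deg  t 67.1
```

```bash
python3 - <<'E'
from h import *
im=cv2.imread("pics/w12.png"); h=cv2.cvtColor(im,cv2.COLOR_BGR2HSV).astype(int)
print(h[186,200:310:8].tolist(), h[299,200:310:8].tolist())
m=((h[...,0]>18)&(h[...,0]<40)&(h[...,1]>90)&(h[...,2]>80)).astype('uint8'); n,l,s,c=cv2.connectedComponentsWithStats(m)
for i in range(1,n):
    if s[i,4]>200: print(s[i],c[i])
E
```

```text
[[19, 16, 124], [22, 35, 183], [22, 163, 178], [22, 165, 182], [22, 165, 185], [22, 163, 189], [22, 162, 191], [22, 162, 192], [22, 165, 188], [22, 165, 185], [22, 164, 182], [22, 164, 177], [22, 35, 184], [15, 17, 123]] [[15, 9, 56], [23, 155, 132], [22, 165, 161], [22, 166, 164], [22, 165, 181], [22, 166, 186], [22, 165, 187], [22, 165, 187], [22, 165, 184], [22, 166, 181], [22, 164, 174], [22, 167, 162], [22, 165, 188], [30, 5, 55]]
[ 211  134   82  104 8339] [251.74673222 184.89591078]
[129 243  24  56 666] [137.83183183 271.24174174]
[353 243  24  56 668] [366.98053892 271.17365269]
[ 150  285  362   48 9562] [314.21177578 316.13731437]
```

Yellow's label is on top and centred (column 252). On to the right cradle.

>>> jog_arm(
  increments=[
    [[0.028,0,0,0],[0.056,0,0,6],[0.084,0,0,12],[0.112,0,0,18],[0.14,0,0,24],[0.148,0.0005,0,30],[0.148,0.0005,0,36],[0.148,0.0005,0,42]],
  ],
)

```text
time_s: 67.77
ee_pos: [0.5196, -0.3228, 0.222]
orientation: [0.373, 0.928, 0.0, -0.001]
contact_force: [0.1, 0.8, -2.7]
opening: 0.0595
grasp_force: 30.0
```

>>> jog_arm(
  increments=[
    [[0,0,0,6],[0,0,0,12],[0,0,0,19],[0,0,0,26],[0,0,0,33],[0,0,0,40],[0,0,0,47],[0,0,0,54]],
  ],
)

```text
time_s: 68.43
ee_pos: [0.5202, -0.3227, 0.2216]
orientation: [0.753, 0.658, -0.0, -0.001]
contact_force: [-0.1, -0.4, -2.7]
opening: 0.0591
grasp_force: 30.0
```

>>> jog_arm(
  increments=[
    [[0,0,0,6],[0,0,0,12],[0,0,0,19],[0,0,0,26],[0,0,0,33],[0,0,0,40],[0,0,0,47],[0,0,0,54]],
  ],
)

```text
time_s: 69.1
ee_pos: [0.5201, -0.3227, 0.2216]
orientation: [0.97, 0.244, -0.001, -0.001]
contact_force: [0.8, 0.6, -4.1]
opening: 0.0593
grasp_force: 30.0
```

>>> jog_arm(
  increments=[
    [[0,0,0,6],[0,0,0,12],[0,0,0,18],[0,0,0,24],[0,0,0,30],[0,0,0,30],[0,0,0,30],[0,0,0,30]],
  ],
)

```text
time_s: 69.77
ee_pos: [0.5205, -0.3228, 0.2222]
orientation: [1.0, -0.011, -0.0, -0.0]
contact_force: [0.1, -0.1, -2.8]
opening: 0.0595
grasp_force: 30.0
```

```bash
python3 - <<'E'
from h import *
o=bot.get_obs();print(o['ee_pos'],o['contact_force'])
step([*rack(-.008,-.1),.082],-1.4)
E
```

```text
[ 0.52052964 -0.32277916  0.2221856 ] [ 0.13004672 -0.14737073 -2.83491662]
shift [np.float64(0.0016), np.float64(0.001), np.float64(0.1402)] twist 0.18 | j6 end ~ 60.0 deg  t 69.77
```

>>> jog_arm(
  increments=[
    [[0.001,0.001,0.03,0],[0.001,0.001,0.06,0],[0.001,0.001,0.09,0],[0.001,0.001,0.11,0],[0.001,0.001,0.12,0],[0.001,0.001,0.125,0],[0.001,0.001,0.13,0],[0.001,0.001,0.132,0]],
  ],
)

```text
time_s: 70.43
ee_pos: [0.5222, -0.3243, 0.0912]
orientation: [1.0, -0.012, 0.0, 0.0]
contact_force: [0.8, -0.7, -3.0]
opening: 0.0592
grasp_force: 30.0
```

>>> jog_arm(
  increments=[
    [[0,0,0.002,0],[0,0,0.004,0],[0,0,0.006,0],[0,0,0.008,0],[0,0,0.0085,0],[0,0,0.0085,0],[0,0,0.0085,0],[0,0,0.0085,0]],
  ],
  grip_force=8,
)

```text
time_s: 71.1
ee_pos: [0.522, -0.3243, 0.0825]
orientation: [1.0, -0.012, 0.0, 0.0]
contact_force: [-1.3, -3.8, 0.7]
opening: 0.0598
grasp_force: 8.0
```

>>> jog_arm(
  increments=[
    [[0,0,0,0],[0,0,0,0],[0,0,0,0],[0,0,0,0],[0,0,-0.01,0],[0,0,-0.03,0],[0,0,-0.07,0],[0,0,-0.11,0]],
  ],
  fingers=0.8,
)

```text
time_s: 71.77
ee_pos: [0.5213, -0.3235, 0.1934]
orientation: [1.0, -0.012, -0.001, -0.001]
contact_force: [0.8, 0.0, 0.8]
opening: 0.0747
grasp_force: 0.0
```

>>> jog_arm(
  increments=[
    [[0,0,-0.04,0],[0,0,-0.08,0],[-0.03,0,-0.11,0],[-0.06,0,-0.11,0],[-0.09,0,-0.11,0],[-0.12,0,-0.11,0],[-0.12,0,-0.11,0],[-0.12,0,-0.11,0]],
  ],
)

```text
time_s: 72.43
ee_pos: [0.4011, -0.3211, 0.3035]
orientation: [1.0, -0.013, 0.001, 0.0]
contact_force: [0.3, 0.3, -1.0]
opening: 0.0745
grasp_force: 0.0
```

```bash
python3 - <<'E'
from h import *
o=bot.get_obs();print(o['ee_pos'],o['time_s'])
t=cams.read_camera("top"); s=cams.read_camera("scene"); w=cams.read_camera("wrist"); cv2.imwrite("pics/top4.png",t[:,:,::-1])
a=cv2.resize(t[185:310,270:420],(400,333),interpolation=cv2.INTER_CUBIC); b=cv2.resize(s[80:205,170:320],(400,333),interpolation=cv2.INTER_CUBIC)
c=cv2.resize(w,(356,267)); d=cv2.resize(s,(356,267)); r=np.hstack([c,d,np.zeros((267,88,3),'uint8')])
cv2.imwrite("pics/final.png",np.vstack([np.hstack([a,b]),r])[:,:,::-1])
E
```

```text
[ 0.40112469 -0.32107236  0.30345857] 72.4333
```

View pics/final.png

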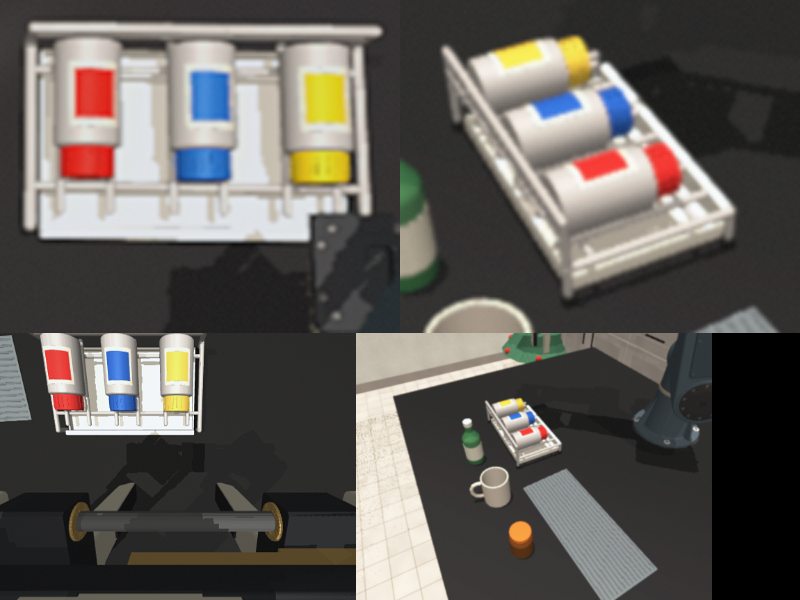

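```bash
python3 - <<'E'
from h import *
from scipy.optimize import brentq
for f,n in(("pics/top4.png","top"),):
    im=cv2.imread(f)[:,:,::-1].copy(); C=cal(n); h=cv2.cvtColor(im,cv2.COLOR_RGB2HSV).astype(int)
    for nm,hh in(('red',lambda H:(H<6)|(H>172)),('blue',lambda H:abs(H-110)<14),('yellow',lambda H:abs(H-27)<8)):
        m=(hh(h[...,0])&(h[...,1]>110)&(h[...,2]>70)).astype('uint8'); m[:185]=0; m[:,:270]=0; m[270:]=0
        k,l,s,c=cv2.connectedComponentsWithStats(m); I=[i for i in range(1,k) if s[i,4]>60]; I.sort(key=lambda i:c[i][1])
        lab,cap=I[0],I[-1]
        x0,y0,w,hg=s[cap,:4]; um=x0+(w-1)/2; v=c[cap][1]
        th=np.linspace(0,2*np.pi,72)
        xc=plane('',c[cap],.08,C)[0]
        def mid(y): q=proj('',np.c_[np.full(72,xc),y+.024*np.sin(th),.0759+.024*np.cos(th)],C)[:,0]; return (q.min()+q.max())/2-um
        yc=brentq(mid,-.5,0); xl=plane('',c[lab],.105,C)[0]; yl=yc-np.tan(np.radians(1.4))*(xl-xc)
        roll=brentq(lambda a:proj('',[xl,yl+.03*np.sin(a),.0759+.03*np.cos(a)],C)[0,0]-c[lab][0],-1,1)
        fr=plane('',(um,y0+hg-1),.076,C); 
        print(nm,'axis y at cap',round(yc,4),'roll deg',round(np.degrees(roll),1),'cap front x',round(fr[0],4),s[cap],s[lab])
print(rack(-.03,.1),rack(-.03,0),rack(-.03,-.1))
E
```

```text
red axis y at cap -0.1241 roll deg -6.4 cap front x 0.4909 [293 239  20  13 250] [298 211  15  18 269]
blue axis y at cap -0.2233 roll deg -5.3 cap front x 0.4874 [336 241  20  12 236] [342 212  14  18 246]
yellow axis y at cap -0.3257 roll deg 3.9 cap front x 0.4839 [379 242  23  12 273] [384 213  16  18 261]
[ 0.50495217 -0.12329689] [ 0.50250896 -0.22326703] [ 0.50006574 -0.32323718]
```

```bash
python3 -c "
from rig import hand_in
print(hand_in())"
```

```text
the job is handed in; nothing more can be done
None
```

I pushed the tray home, then twisted the caps of all three shakers to within about 3° and laid them in the rack (red left, blue middle, yellow right), feet at the back fence and labels up to within about 6°. I handed the job in at about 72 s; no verdict came back.

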